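Load, wind up and lock the model lift

TASK

Put every cream turret that is on the bench (square foot, round drum) into the tray of the lift while the tray is down, standing or lying. Only then unfold the crank handle until it stands straight up, wind the crank clockwise until the tray is fully up, next turn all three locking bolts clockwise to their stops, and last fold the handle flat again. Leave the cone hat, the bulb and the flask that stand near the turrets where they are.

Things in the scene. Friction and masses are not known exactly. Their poses are not given: they have to be found in the camera images.
- tray_floor (a point): centre of the inner floor of the lift's aluminium tray, inside 140 mm (its x) by 160 mm (its y), walls 5 mm thick, rims 18 mm above this floor; z is up. Outside the +x, -x and -y walls are lugs level with the rims; each slides on a fixed 12 mm steel guide post between bolt and wall, whose top is 128 mm above the bench, level with the lugs when the tray is fully up.
- tray (a joint): height of the tray above its lowest position, m: 0 is down (inner floor 50 mm above the bench), 0.060 is fully up. Driven by the crank only, 30 mm a turn; it stays where it is left.
- crank_axis (a point): fixed point on the upright axis of the crank, at the height of the handle's fold pivot (82 mm above the bench), 200 mm to the +y side of the tray centre; its axes are parallel to the tray's. The crank stands on a white gearbox 75 x 75 mm, top 40 mm above the bench. The crank arm is a flat steel bar 12 mm wide, top 70 mm above the bench; the fold pivot is 60 mm from the axis.
- crank (a joint): angle turned by the crank, rad, growing clockwise seen from above, which raises the tray; starts between 0 and 1 and stops hard at 12.57, when the tray is fully up. At 0 (and 12.57) the arm points from the axis to -x of point crank_axis. Friction about 0.15 N m.
- handle (a joint): fold angle of the crank handle, rad: 0 is folded flat, lying above the arm and pointing from the pivot back over the crank axis; 1.57 (its stop) is unfolded, standing straight up at the arm's end. The pivot's axis is level and square to the arm; it is stiff (about 0.06 N m) and stays at any angle.
- grip_mid (a point): on the centre line of the crank handle, 40 mm from the fold pivot. The grip is a black cylinder 18 mm thick that reaches from 13 to 69 mm from the pivot and spins freely about its own length; x of the axes points along the handle away from the pivot.
- bolt1_head (a point): locking bolt on the lug outside the +x wall of the tray, 112 mm from the tray centre: a black T-head, a bar 52 mm long (along x of these axes), 12 mm wide and 22 mm tall, on an upright 12 mm spindle. The point is on the spindle axis, 2 mm above mid-height of the bar and 34 mm above the lug; it rises with the tray.
- bolt1 (a joint): turn of bolt 1, rad: starts loose between 0 and 0.25, grows clockwise seen from above, 1.5 is tight against its stop. Captive, does not sink as it turns; friction about 0.06 N m, stays where it is left.
- bolt2_head (a point): locking bolt on the lug outside the -x wall of the tray, 112 mm from the tray centre: a black T-head, a bar 52 mm long (along x of these axes), 12 mm wide and 22 mm tall, on an upright 12 mm spindle. The point is on the spindle axis, 2 mm above mid-height of the bar and 34 mm above the lug; it rises with the tray.
- bolt2 (a joint): turn of bolt 2, rad: starts loose between 0 and 0.25, grows clockwise seen from above, 1.5 is tight against its stop. Captive, does not sink as it turns; friction about 0.06 N m, stays where it is left.
- bolt3_head (a point): locking bolt on the lug outside the -y wall of the tray, 122 mm from the tray centre: a black T-head, a bar 52 mm long (along x of these axes), 12 mm wide and 22 mm tall, on an upright 12 mm spindle. The point is on the spindle axis, 2 mm above mid-height of the bar and 34 mm above the lug; it rises with the tray.
- bolt3 (a joint): turn of bolt 3, rad: starts loose between 0 and 0.25, grows clockwise seen from above, 1.5 is tight against its stop. Captive, does not sink as it turns; friction about 0.06 N m, stays where it is left.
- turret1_mid (a point): centre, half-way up, of a pale cream resin turret: a square foot 44 x 44 x 18 mm (sides along x and y) with a round 24 mm thick drum standing on it, 56 mm tall in all, about 100 g; z of the axes is from foot to drum top. Up to four of these, alike; two to four are present.
- turret2_mid (a point): centre, half-way up, of a pale cream resin turret: a square foot 44 x 44 x 18 mm (sides along x and y) with a round 24 mm thick drum standing on it, 56 mm tall in all, about 100 g; z of the axes is from foot to drum top. Up to four of these, alike; two to four are present.
- turret3_mid (a point): centre, half-way up, of a pale cream resin turret: a square foot 44 x 44 x 18 mm (sides along x and y) with a round 24 mm thick drum standing on it, 56 mm tall in all, about 100 g; z of the axes is from foot to drum top. Up to four of these, alike; two to four are present.
- turret4_mid (a point): centre, half-way up, of a pale cream resin turret: a square foot 44 x 44 x 18 mm (sides along x and y) with a round 24 mm thick drum standing on it, 56 mm tall in all, about 100 g; z of the axes is from foot to drum top. Up to four of these, alike; two to four are present.
- hat: not part of the job: cream resin cone with a 90 mm wide round brim, 85 mm tall; origin at the centre of its underside. Leave it alone.
- bulb: not part of the job: rounded cream resin bulb, 72 mm across, 55 mm tall; origin at the centre of its underside. Leave it alone.
- flask1: not part of the job: conical glass flask, 76 mm across the foot, 110 mm tall; origin at the centre of its underside. Leave it alone.
Not all that is in view belongs to the job. What is shaped like the part that bears turret2_mid but pink or turquoise is not meant.

How it is judged:
By the outcome, as a careful person would: the job done as asked, in the order asked, and still so for the second after the job is handed in, with the robot touching nothing.
Of turret1, turret2, turret3, turret4 only 2 to 4 are there at a start; the rules pass over those that are not, and their reading is None.
At some moment in a run one of turret1, turret2, turret3, turret4 may be knocked a few centimetres aside while the robot is not near it.
Once in a run the grip may slacken for a moment while it holds something.
It also fails if it takes over 210 s, if anything falls off the work surface, if the arm or the gripper's body presses on something with over 40 N, if the wrist force passes 120 N, or if a joint passes its speed limit or range.

ROBOT

A 7-joint arm with a two-finger parallel gripper is mounted at the origin on the work surface. World frame = base frame: x ahead of the robot, y to its left, z up, the work surface at z = 0. Lengths are in m, angles in degrees, forces in N, time in s.
With the tool pointing down it reaches from about 0.425 to 0.875 m from the base axis. Payload 4.7 kg.
Tool frame: the origin (TCP) lies at the very end of the fingers, on their centre line; the grasp point (between the pads) lies 19 mm behind it; z points along the fingers, y is the line along which they close (so a half turn about z gives the same grasp; the last joint's range is limited). The gripper opens to 87 mm and grips with 3 to 60 N. Pads are 19 mm wide; open, the fingers measure 117 mm over their backs; the gripper's body (75 mm by 190 mm) begins 51 mm behind the grasp point.
Start: joints at [-68.348, 18.392, -4.016, 83.108, 1.295, 78.541, -3.26], TCP at [0.231, 0.607, 0.2] pointing down, gripper open.
Joint ranges: [-163.93, 163.93], [-17.29, 119.83], [-79.2, 71.16], [3.27, 140.29], [-89.18, 269.18], [5.43, 117.66], [-154.24, 154.24]. Speed limits (degrees/s): [147.25, 147.25, 180, 180, 180, 180, 180].

INTERFACE

Orientations are given as [roll, pitch, yaw] about the fixed x, y, z axes, in that order (R = Rz(yaw) Ry(pitch) Rx(roll)).
In Python, from cell import get_obs, read_camera, sign_off, silhouettes gives the robot as it stands.
- The arm moves only by the tool play_rows, never from a script. Its argument "steps" is a list that holds one entry, the list of rows, each a list of 7 numbers: the shift along the tool's x, y, z in m, then the turn, a rotation vector about the tool's x, y, z in rad, then the finger opening in m, from 0 to 0.087. A call has 1 to 12 rows; each row shifts and turns the commanded pose from where the row before left it, along the tool's axes as they then stand; what a row does not reach is not made up. A row lasts 1/10 s, in which the tool goes at most 50 mm and 8.59 degrees, less where a joint would pass 70% of its speed; a pose out of reach is approached as far as the arm can. A call is refused whole if a number of a shift passes 0.05 or a number of a turn 0.15, either way. A call with a gripper value outside its range is refused whole. The fingers move at their own pace and stop on an object; "force" is the grip in N (left out, the last holds). Time passes only in rows, so rows that do not move let the fingers close. It gives the time, the measured TCP pose, the force, the opening and the grip force at its end, in the units of the state.
- get_obs(): the state, without advancing time (a new reading comes with each control period).
- read_camera(name): name is "side" or "top"; returns a dict with "frame" (420x560x3 uint8, red, green, blue), "intrinsics" (3x3 intrinsics, pixels), "view" (4x4, takes a point from world to camera coordinates). Camera axes: x right, y up, looking along -z (the intrinsics and any distortion apply to the point x, -y, -z); pixel columns grow to the right and rows downward; lengths in m; the calibration is good to about 2 mm. A picture is of the moment at which its call begins. There is no depth.
- sign_off(): hands the job in; it is judged then, once.
Trained networks look in the newest picture that a camera, given by its name, has taken for a name from the list of things; names that differ only in an ending like _2 or _b are one class to them, and where a whole thing is asked for, a point or a joint stands for the part that bears it (a point fixed in the world has none). Each returns a list of dicts, best first, with "p" (0 to 1); they miss things now and then, are a little off and sometimes report something else, mostly with a low value. They report only what shows in the picture. A call takes as long as a camera call. They do not tell look-alikes from the thing itself.
- silhouettes(camera, name): "pixels" (420x560 bool, what is visible of it) and "extent" ([left, top, right, bottom] in pixels, round what is visible of it).
The state is a dict: "time_s": time; "qpos": joint angles; "joint_velocities": joint speeds; "effort": joint torques, N m; "tool_pos": TCP position; "tool_rot": TCP orientation; "force": force on the tool from outside, world axes, zero at the start; "wrist_torque": the same for the moment, N m; "grip_width": finger opening in m; "grasp_force": force on a finger pad.
Only numpy, scipy, OpenCV 4.12 (cv2) and the standard library are available. Lean on these libraries where they do the work, as an engineer would, in place of code of your own. Each camera call takes 0.05 s, during which the arm holds its last target. There are 200 camera calls.

## Working session

There is one attempt and no reset: what is moved stays moved. The work goes in short steps, Python scripts to look and compute and a tool call to move; the robot and the scene stay as the last step left them, time stands still between calls to the robot, and variables do not carry over. Pictures are saved under pics/ and viewed, at most 14 in all, crops included, and the job is handed in when it is done.

Besides the shell and the picture viewer there is one more tool, called after "Emit:" by a JSON object that holds its "method" and its "body". play_rows: Moves the arm, as the interface text tells. Its arguments: {"type":"object","properties":{"steps":{"type":"array","items":{"type":"array","items":{"type":"array","items":{"type":"number"}}}},"force":{"type":"number"}},"required":["steps"]}

```bash
ls; mkdir -p pics; cat > h.py <<'E'
import numpy as np, cv2
from cell import get_obs, read_camera, sign_off, silhouettes
def cam(n, save=None):
    c=read_camera(n)
    if save: cv2.imwrite('pics/'+save+'.png', c['frame'][:,:,::-1])
    return c
def proj(c,P):
    P=np.atleast_2d(P); q=(c['view']@np.c_[P,np.ones(len(P))].T)[:3]; q=c['intrinsics']@(q*np.array([[1],[-1],[-1]]))
    return (q[:2]/q[2]).T
def ray(c,uv):
    d=np.linalg.inv(c['intrinsics'])@np.array([uv[0],uv[1],1.]); d=d*[1,-1,-1]
    R=c['view'][:3,:3]; return -R.T@c['view'][:3,3], R.T@d
def atz(c,uv,z):
    o,d=ray(c,uv); return o+d*(z-o[2])/d[2]
def tri(c1,u1,c2,u2):
    o1,d1=ray(c1,u1);o2,d2=ray(c2,u2)
    A=np.c_[d1,-d2]; s=np.linalg.lstsq(A,o2-o1,rcond=None)[0]
    a,b=o1+d1*s[0],o2+d2*s[1]; return (a+b)/2,np.linalg.norm(a-b)
E
python3 - <<'E'
from h import *
np.set_printoptions(precision=3,suppress=True)
for n in ['top','side']:
    c=cam(n,n+'0'); print(n,c['intrinsics'],c['view'])
    for t in ['turret1_mid','bolt1_head','grip_mid','tray','hat','bulb','flask1','crank']:
        for s in silhouettes(n,t): 
            m=s['pixels']; v,u=np.nonzero(m); print(t,round(s['p'],2),s['extent'],'cen',u.mean().round(1),v.mean().round(1),m.sum())
print(get_obs())
E
```

```text
pics
top [[541.902   0.    283.364]
 [  0.    541.902 205.716]
 [  0.      0.      1.   ]] [[ 0.002 -1.    -0.    -0.006]
 [ 0.988  0.002  0.157 -0.585]
 [-0.157 -0.     0.988 -1.362]
 [ 0.     0.     0.     1.   ]]
turret1_mid 0.57 [405.4, 201.6, 425.3, 228.3] cen 415.0 213.8 336
bolt1_head 0.56 [316.2, 147.6, 330.1, 163.1] cen 323.9 158.0 109
grip_mid 0.78 [228.0, 205.0, 254.6, 228.2] cen 242.7 217.7 212
grip_mid 0.45 [169.1, 159.3, 198.4, 188.7] cen 182.8 174.2 623
tray 0.64 [295.7, 148.4, 387.4, 257.3] cen 331.9 203.5 4918
hat 0.88 [84.8, 210.6, 122.9, 246.2] cen 103.9 229.0 931
bulb 0.64 [457.2, 215.3, 489.6, 241.1] cen 471.5 226.0 633
bulb 0.55 [232.3, 207.1, 253.3, 227.7] cen 242.0 218.5 155
flask1 0.76 [170.5, 157.8, 200.1, 186.6] cen 182.8 174.0 620
side [[492.035   0.    282.881]
 [  0.    492.035 208.289]
 [  0.      0.      1.   ]] [[ 0.738 -0.675 -0.011 -0.452]
 [ 0.43   0.457  0.778 -0.311]
 [-0.52  -0.579  0.628 -1.141]
 [ 0.     0.     0.     1.   ]]
turret1_mid 0.93 [357.0, 284.0, 379.2, 309.5] cen 366.3 296.9 374
bolt1_head 0.54 [327.6, 193.7, 336.1, 211.0] cen 330.
[... 230 characters left out ...]
 cen 242.3 197.9 142
flask1 0.72 [230.5, 145.6, 253.6, 186.0] cen 241.8 170.4 500
flask1 0.65 [193.0, 166.8, 210.9, 191.0] cen 201.9 180.6 236
crank 0.83 [229.1, 192.9, 257.4, 211.8] cen 244.2 200.6 292
{'time_s': 0.9, 'qpos': array([-68.35 ,  18.391,  -4.018,  83.107,   1.293,  78.541,  -3.262]), 'joint_velocities': array([-0.004,  0.019, -0.085,  0.097, -0.075, -0.056, -0.013]), 'effort': array([ -0.   , -49.109,  -0.403, -31.278,  -0.063,   0.034,   0.   ]), 'tool_pos': array([0.231, 0.607, 0.2  ]), 'tool_rot': array([179.995,   0.001, 159.158]), 'force': array([-1.67 , -0.414, -0.33 ]), 'wrist_torque': array([-0.02 ,  0.012,  0.034]), 'grasp_force': 0.0, 'grip_width': 0.0873827444597211}
```

```bash
python3 - <<'E'
import cv2
for n,(x,y,w,h) in {'top0':(60,130,440,160),'side0':(140,130,300,220)}.items():
    a=cv2.imread(f'pics/{n}.png')
    s=min(800/w,600/h)
    cv2.imwrite(f'pics/{n}c.png',cv2.resize(a[y:y+h,x:x+w],None,fx=s,fy=s,interpolation=cv2.INTER_CUBIC))
E
```

```text
(no output)
```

View pics/top0c.png

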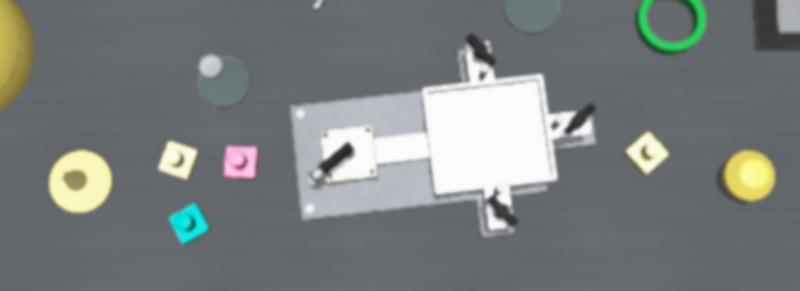

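View pics/side0c.png

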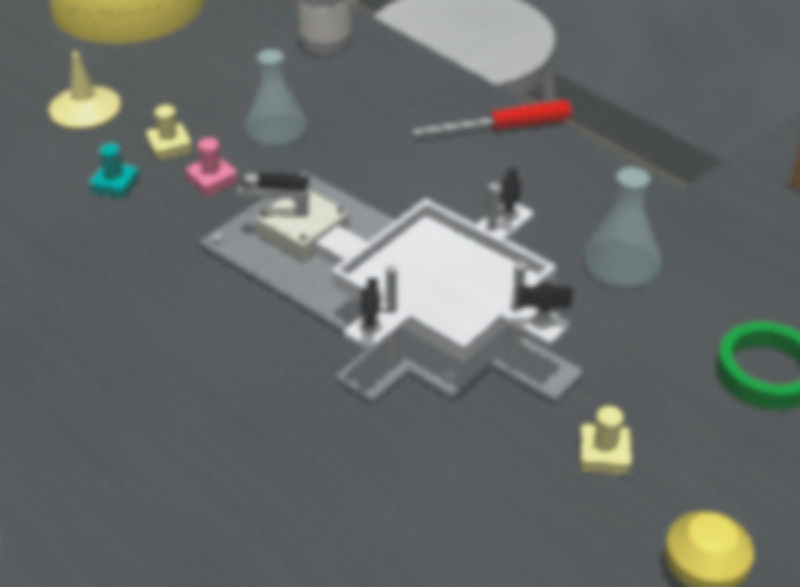

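View pics/top0.png

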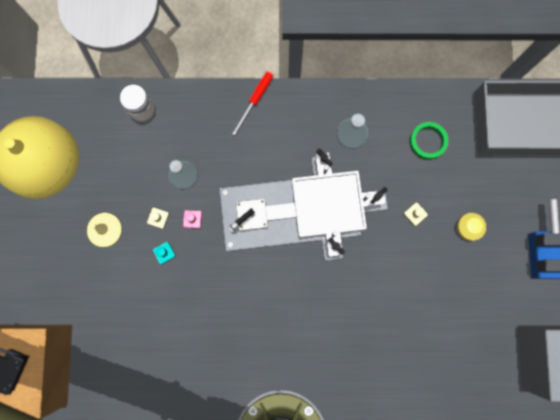

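The pictures show two cream turrets, at top-view px (416,213) and (158,218). The pink one (192,219), turquoise one (163,253), hat, bulb and flasks are not part of the job. The tray is near (330,204) and the crank near (253,214), with its arm pointing down-left.

```bash
python3 - <<'E'
import cv2
for n,(x,y,w,h) in {'top0':(218,142,176,124),'side0':(225,180,140,104)}.items():
    a=cv2.imread(f'pics/{n}.png')
    s=min(800/w,600/h)
    b=cv2.resize(a[y:y+h,x:x+w],None,fx=s,fy=s,interpolation=cv2.INTER_CUBIC)
    for k in range(0,w,10):
        if (x+k)%20==0 or 1: cv2.line(b,(int((k+.5)*s),0),(int((k+.5)*s),6),(0,255,255),1)
    for u in range(x-x%20+20,x+w,20): cv2.putText(b,str(u),(int((u-x+.5)*s)-12,18),0,.4,(0,255,0),1);cv2.line(b,(int((u-x+.5)*s),20),(int((u-x+.5)*s),600),(0,90,0),1)
    for v in range(y-y%20+20,y+h,20): cv2.putText(b,str(v),(0,int((v-y+.5)*s)),0,.4,(0,255,0),1);cv2.line(b,(25,int((v-y+.5)*s)),(800,int((v-y+.5)*s)),(0,90,0),1)
    cv2.imwrite(f'pics/{n}d.png',b)
E
```

```text
(no output)
```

View pics/top0d.png

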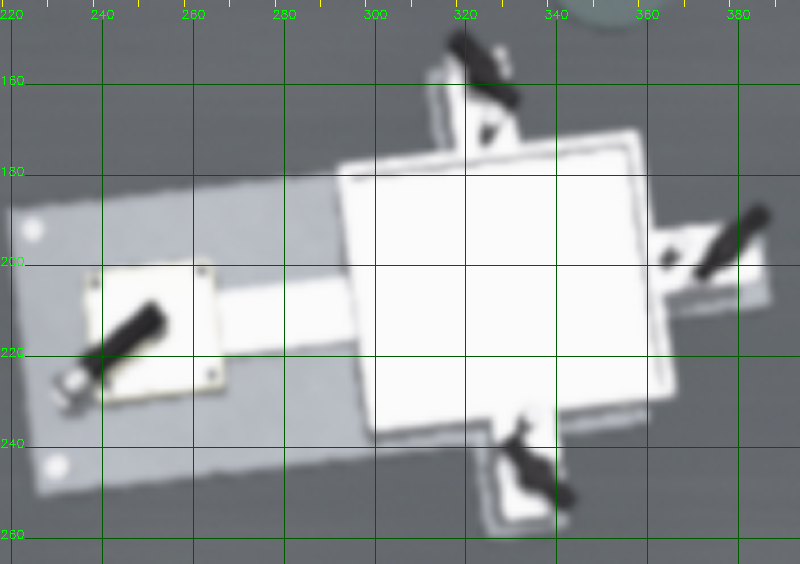

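View pics/side0d.png

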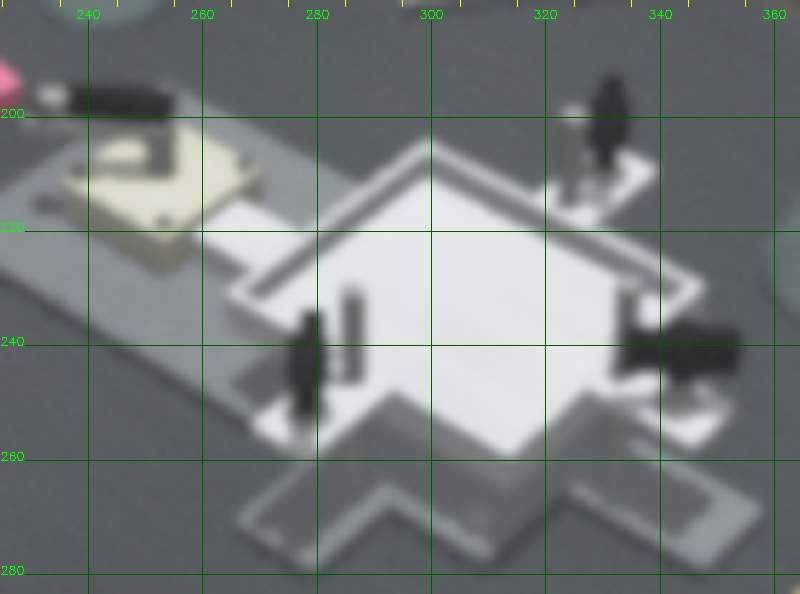

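```bash
cat >> h.py <<'E'
from scipy.optimize import least_squares, minimize
def cream(f):
    hsv=cv2.cvtColor(f,cv2.COLOR_RGB2HSV); return cv2.inRange(hsv,(20,45,60),(34,255,255))>0
def tpts(x,y,yaw,z0=0):
    t=np.radians(yaw); R=np.array([[np.cos(t),-np.sin(t)],[np.sin(t),np.cos(t)]])
    f=np.array([[a,b] for a in(-.022,.022) for b in (-.022,.022)])@R.T+[x,y]
    a=np.linspace(0,2*np.pi,25); d=np.c_[np.cos(a),np.sin(a)]*.012+[x,y]
    return [np.r_[np.c_[f,0*f[:,0]+z0],np.c_[f,0*f[:,0]+.018+z0]],np.r_[np.c_[d,0*a+.018+z0],np.c_[d,0*a+.056+z0]]]
def render(c,P,S=8,box=None):
    x0,y0,w,h=box; m=np.zeros((h*S,w*S),np.uint8)
    for p in P:
        q=((proj(c,p)-[x0,y0]+.5)*S).astype(np.float32)
        cv2.fillConvexPoly(m,cv2.convexHull(q).astype(np.int32),255)
    return cv2.resize(m,(w,h),interpolation=cv2.INTER_AREA)/255.
def fit_turret(cs,x,y,z0=0):
    """cs: list of cameras. returns x,y,yaw,cost"""
    data=[]
    for c in cs:
        u,v=proj(c,[[x,y,.028+z0]])[0]; b=(int(u)-24,int(v)-24,48,48)
        f=c['frame'][b[1]:b[1]+48,b[0]:b[0]+48]; m=cream(np.ascontiguousarray(f)).astype(np.uint8)
        n,l,st,ce=cv2.connectedComponentsWithStats(m); 
        k=1+np.argmin(np.hypot(*(ce[1:]-24).T)+1000*(st[1:,4]<60)); data.append((c,b,cv2.GaussianBlur((l==k).astype(float),(0,0),.7)))
    cost=lambda p: sum(np.abs(cv2.GaussianBlur(render(c,tpts(*p[:2],p[2],z0),box=b),(0,0),.7)-m).sum() for c,b,m in data)
    best=None
    for yw in range(0,90,15):
        r=minimize(lambda q:cost([q[0]/100,q[1]/100,q[2]*10]),[x*100,y*100,yw/10],method='Nelder-Mead',options=dict(xatol=.005,fatol=.05,initial_simplex=np.array([x*100,y*100,yw/10])+np.array([[0,0,0],[1,0,0],[0,1,0],[0,0,1.]])))
        if best is None or r.fun<best.fun: best=r
    return best.x*[.01,.01,10],best.fun,[d[2].sum() for d in data]
E
cat > m1.py <<'E'
from h import *
np.set_printoptions(precision=4,suppress=True)
T,S=cam('top'),cam('side')
cT=[(292.5,178,-1),(358.5,170.5,0),(366,229,0),(299,238,0)]
loc=np.array([[.075,.085],[.075,-.085],[-.075,-.085],[-.075,.085]])
uT=np.array([(292.5,178),(358.5,170.5),(366,229),(299.5,238)]); uS=np.array([(300,204),(347.5,230)]); lS=np.array([loc[0],loc[1]]);
lS=np.r_[lS,[loc[3]]]; uS=np.r_[uS,[(264,231)]]
def w(p,l,z): 
    c,s=np.cos(p[2]),np.sin(p[2]); return np.c_[p[0]+c*l[:,0]-s*l[:,1],p[1]+s*l[:,0]+c*l[:,1],z+0*l[:,0]]
f=lambda p: np.r_[proj(T,w(p,loc,p[3]))-uT,proj(S,w(p,lS,p[3]))-uS].ravel()
r=least_squares(f,[.6,-.1,.08,.068]); p=r.x; print('tray',p,np.degrees(p[2]),'res',r.fun)
for n,l,h in [('b1',[.112,0],.1),('b2',[-.112,0],.1),('b3',[0,-.122],.1),('crank',[0,.2],.082)]:
    P=w(p,np.array([l]),h); print(n,P,proj(T,P),proj(S,P))
for n,a,b,h in [('b1',(318,150.5),(331,164),.111),('b3',(386,187.5),(371.5,202.5),.111),('b2',(330.5,239.5),(344.5,252),.111),('grip',(236,226),(254,210),.085)]:
    A,B=atz(T,a,h),atz(T,b,h); print(n,'mid',(A+B)/2,'len',np.hypot(*(B-A)[:2]),'yaw',np.degrees(np.arctan2(*(B-A)[1::-1])))
for uv in [(416,213),(158,218)]:
    q=atz(T,uv,.028); print('turret',fit_turret([T,S],q[0],q[1]))
E
python3 m1.py
```

```text
tray [ 0.5867 -0.1216  0.1153  0.0704] 6.606497288838294 res [ 0.2284  0.7542 -0.294   0.9284  0.1869 -0.1073  0.1103 -1.5309 -0.6688
  0.4126  0.3651 -0.3966  0.0797 -0.2553]
b1 [[ 0.6979 -0.1087  0.1   ]] [[324.5636 158.3992]] [[331.2801 202.0367]]
b2 [[ 0.4754 -0.1345  0.1   ]] [[335.9285 246.2117]] [[278.4422 243.7568]]
b3 [[ 0.6007 -0.2428  0.1   ]] [[378.4961 196.2902]] [[343.6187 241.9913]]
crank [[0.5637 0.0771 0.082 ]] [[251.0474 211.7637]] [[252.3026 197.6765]]
b1 mid [ 0.6982 -0.1077  0.111 ] len 0.04747887507324764 yaw -137.1170977187882
b3 mid [ 0.6021 -0.2416  0.111 ] len 0.05298870520331686 yaw 135.69482972095594
b2 mid [ 0.4757 -0.1373  0.111 ] len 0.04561107719589387 yaw -132.0893308281958
grip mid [0.5474 0.0919 0.085 ] len 0.0605131295046343 yaw -47.73396745800755
turret (array([ 0.5684, -0.3561, 42.4003]), np.float64(287.1232468425566), [np.float64(53.00000000000001), np.float64(432.0)])
turret (array([ 0.5557,  0.3273, 72.5266]), np.float64(276.07388791391463), [np.float64(46.00000000000001), np.float64(246.00000000000003)])
```

```bash
python3 - <<'E'
import re
s=open('h.py').read()
i=s.index('def cream'); j=s.index('def tpts')
s=s[:i]+'''def cream(f):
    f=f.astype(int); r,g,b=f[...,0],f[...,1],f[...,2]
    return (r-b>22)&(g-b>14)&(r-g<28)
'''+s[j:]
open('h.py','w').write(s)
s=open('m1.py').read()
s+='''
print('gearbox',atz(T,(252.1,214.6),.04))
m=cream(T['frame']).astype(np.uint8); n,l,st,ce=cv2.connectedComponentsWithStats(m); print([(st[i].tolist()) for i in range(1,n) if st[i,4]>60])
print(T['frame'][213,400:432].tolist())
'''
open('m1.py','w').write(s)
E
python3 m1.py | tail -5
```

```text
turret (array([ 0.5693, -0.356 , 42.2569]), np.float64(66.10045320059913), [np.float64(306.00000000000006), np.float64(426.0)])
turret (array([  0.5577,   0.3297, -16.9882]), np.float64(87.50393381650062), [np.float64(271.0), np.float64(243.00000000000006)])
gearbox [0.5624 0.0768 0.04  ]
[[17, 0, 76, 77, 2957], [166, 0, 113, 78, 7191], [155, 9, 18, 23, 233], [534, 48, 26, 30, 420], [89, 50, 12, 18, 101], [0, 116, 79, 83, 5434], [404, 202, 24, 24, 306], [147, 208, 22, 21, 271], [87, 212, 35, 36, 985], [457, 212, 30, 29, 693], [0, 326, 71, 94, 2266], [6, 348, 23, 46, 73], [243, 394, 77, 26, 1044], [0, 411, 20, 9, 104]]
[[99, 104, 108], [98, 103, 107], [98, 101, 103], [111, 111, 99], [160, 157, 122], [221, 219, 172], [244, 243, 215], [250, 249, 228], [251, 250, 231], [250, 250, 230], [249, 249, 227], [238, 237, 204], [188, 185, 144], [132, 127, 91], [132, 127, 90], [179, 174, 132], [229, 227, 187], [246, 246, 223], [250, 250, 231], [250, 250, 230], [250, 250, 226], [250, 250, 222], [250, 250, 218], [249, 249, 213], [247, 246, 212], [240, 240, 203], [212, 212, 173], [154, 155, 136], [113, 116, 115], [101, 105, 110], [100, 104, 109], [100, 104, 109]]
```

```bash
cat > plan.py <<'E'
import sys, numpy as np
from cell import get_obs
def plan(tgt, n, grip, o=None, rot_first=False):
    """tgt x,y,z,psi ; prints n equal rows (shift in the axes before the row's turn)"""
    p=np.array(o['tool_pos']); psi=o['tool_rot'][2]
    d=(tgt[3]-psi+180)%360-180; w=-round(np.radians(d)/n,3); rows=[]
    for k in range(n):
        s=(np.array(tgt[:3])-p)/(n-k); t=np.radians(psi)
        l=np.array([np.cos(t)*s[0]+np.sin(t)*s[1], np.sin(t)*s[0]-np.cos(t)*s[1], -s[2]]).round(4)
        p=p+[np.cos(t)*l[0]+np.sin(t)*l[1], np.sin(t)*l[0]-np.cos(t)*l[1], -l[2]]
        psi-=np.degrees(w); rows.append([*map(float,l),0,0,w,grip])
    return rows,dict(tool_pos=p,tool_rot=[180,0,psi])
def go(*wps):
    o=get_obs(); al=[]
    print('at',np.round(o['tool_pos'],4),np.round(o['tool_rot'],2),'F',np.round(o['force'],1))
    for tgt,n,g in wps:
        r,o=plan(tgt,n,g,o); al+=r
    print(str(al).replace(' ','').replace('0.0,','0,'))
E
python3 -c "
from plan import *
go(([.5577,.3297,.15,180],12,.06))"
```

```text
at [0.2313 0.6075 0.1996] [179.99   0.   159.16] F [ 0.4  0.  -0.8]
[[-0.0337,-0.012,0.0041,0,0,np.float64(-0.03),0.06],[-0.0333,-0.013,0.0041,0,0,np.float64(-0.03),0.06],[-0.0329,-0.0139,0.0041,0,0,np.float64(-0.03),0.06],[-0.0324,-0.0149,0.0041,0,0,np.float64(-0.03),0.06],[-0.032,-0.0159,0.0042,0,0,np.float64(-0.03),0.06],[-0.0315,-0.0169,0.0041,0,0,np.float64(-0.03),0.06],[-0.031,-0.0178,0.0042,0,0,np.float64(-0.03),0.06],[-0.0304,-0.0187,0.0041,0,0,np.float64(-0.03),0.06],[-0.0298,-0.0196,0.0042,0,0,np.float64(-0.03),0.06],[-0.0292,-0.0205,0.0041,0,0,np.float64(-0.03),0.06],[-0.0286,-0.0214,0.0042,0,0,np.float64(-0.03),0.06],[-0.028,-0.0222,0.0041,0,0,np.float64(-0.03),0.06]]
```

Emit:
{"method": "play_rows", "body": {"steps": [[[-0.034, -0.012, 0, 0, 0, -0.03, 0.06], [-0.033, -0.013, 0, 0, 0, -0.03, 0.06], [-0.033, -0.014, 0, 0, 0, -0.03, 0.06], [-0.032, -0.015, 0, 0, 0, -0.03, 0.06], [-0.032, -0.016, 0, 0, 0, -0.03, 0.06], [-0.0315, -0.017, 0, 0, 0, -0.03, 0.06], [-0.031, -0.018, 0, 0, 0, -0.03, 0.06], [-0.0305, -0.0185, 0, 0, 0, -0.03, 0.06], [-0.03, -0.0195, 0, 0, 0, -0.03, 0.06], [-0.029, -0.0205, 0, 0, 0, -0.03, 0.06], [-0.0285, -0.0215, 0, 0, 0, -0.03, 0.06], [-0.028, -0.022, 0, 0, 0, -0.03, 0.06]]], "force": 20}}

```text
time_s: 2.3
tool_pos: [0.5583, 0.3285, 0.1998]
tool_rot: [180.0, 0.0, 179.9]
force: [0.7, 0.3, -0.2]
grip_width: 0.0598
grasp_force: 0.0
```

```bash
sed -i 's/rows.append(\[\*map(float,l),0,0,w,grip\])/rows.append([*map(float,l),0,0,float(w),grip])/' plan.py
python3 - <<'E'
from h import *
from plan import *
S,T=cam('side'),cam('top','t1')
for c in (S,): print(fit_turret([c],.5577,.3297))
go(([.5577,.3297,.1,180],3,.06),([.5577,.3297,.025,180],3,.06),([.5577,.3297,.025,180],4,.0))
E
```

```text
(array([ 0.55544267,  0.32614858, 72.23722802]), np.float64(12.429402683360316), [np.float64(235.00000000000003)])
at [0.5622 0.3229 0.1995] [-1.7980e+02  1.7000e-01  1.7927e+02] F [ 0.1 -1.1  1.3]
[[0.0015,0.0023,0.0332,0,0,-0.004,0.06],[0.0016,0.0023,0.0331,0,0,-0.004,0.06],[0.0015,0.0022,0.0332,0,0,-0.004,0.06],[0,0,0.025,0,0,-0,0.06],[0,0,0.025,0,0,-0,0.06],[0,0,0.025,0,0,-0,0.06],[0,0,-0,0,0,-0,0.0],[0,0,-0,0,0,-0,0.0],[0,0,-0,0,0,-0,0.0],[0,0,-0,0,0,-0,0.0]]
```

Emit:
{"method": "play_rows", "body": {"steps": [[[0, 0, 0, 0, 0, 0, 0.06], [0, 0, 0.04, 0, 0, 0, 0.06], [0, 0, 0.04, 0, 0, 0, 0.06], [0, 0, 0.04, 0, 0, 0, 0.06], [0, 0, 0.035, 0, 0, 0, 0.06], [0, 0, 0.019, 0, 0, 0, 0.06], [0, 0, 0, 0, 0, 0, 0.06], [0, 0, 0, 0, 0, 0, 0], [0, 0, 0, 0, 0, 0, 0], [0, 0, 0, 0, 0, 0, 0], [0, 0, 0, 0, 0, 0, 0], [0, 0, 0, 0, 0, 0, 0]]], "force": 25}}

```text
time_s: 3.6
tool_pos: [0.5578, 0.3296, 0.0264]
tool_rot: [180.0, 0.1, 179.8]
force: [-0.8, -1.7, 0.6]
grip_width: 0.0281
grasp_force: 0.7
```

Emit:
{"method": "play_rows", "body": {"steps": [[[0, 0, 0, 0, 0, 0, 0], [0, 0, 0, 0, 0, 0, 0], [0, 0, -0.01, 0, 0, 0, 0], [0, 0, -0.03, 0, 0, 0, 0], [0, 0, -0.04, 0, 0, 0, 0], [0, 0, -0.04, 0, 0, 0, 0], [0, 0, -0.024, 0, 0, 0, 0], [-0.001, 0.02, 0, 0, 0, 0, 0], [-0.002, 0.03, 0, 0, 0, 0, 0], [-0.002, 0.035, 0, 0, 0, 0, 0], [-0.002, 0.035, 0, 0, 0, 0, 0], [-0.002, 0.035, 0, 0, 0, 0, 0]]]}}

```text
time_s: 4.8
tool_pos: [0.5663, 0.486, 0.1697]
tool_rot: [180.0, -0.0, 179.8]
force: [0.1, 0.0, -1.7]
grip_width: 0.0226
grasp_force: 25.0
```

Emit:
{"method": "play_rows", "body": {"steps": [[[-0.001, -0.02, 0, 0, 0, 0, 0], [-0.001, -0.035, 0, 0, 0, 0, 0], [-0.001, -0.045, 0, 0, 0, 0, 0], [-0.001, -0.045, 0, 0, 0, 0, 0], [-0.001, -0.045, 0, 0, 0, 0, 0], [-0.002, -0.045, 0, 0, 0, 0, 0], [-0.002, -0.045, 0, 0, 0, 0, 0], [-0.002, -0.045, 0, 0, 0, 0, 0], [-0.002, -0.045, 0, 0, 0, 0, 0], [-0.002, -0.045, 0, 0, 0, 0, 0], [-0.002, -0.045, 0, 0, 0, 0, 0], [0, -0.045, 0, 0, 0, 0, 0]]]}}

```text
time_s: 6.0
tool_pos: [0.5818, -0.0219, 0.1699]
tool_rot: [180.0, 0.0, 179.8]
force: [0.6, -0.1, -2.0]
grip_width: 0.0228
grasp_force: 25.0
```

Emit:
{"method": "play_rows", "body": {"steps": [[[-0.001, -0.035, 0, 0, 0, 0, 0], [-0.001, -0.025, 0, 0, 0, 0, 0], [0, -0.015, 0, 0, 0, 0, 0], [0, 0, 0.03, 0, 0, 0, 0], [0, 0, 0.03, 0, 0, 0, 0], [0, 0, 0, 0, 0, 0, 0], [0, 0, 0, 0, 0, 0, 0], [0, 0, 0, 0, 0, 0, 0]]]}}

```text
time_s: 6.8
tool_pos: [0.5851, -0.0951, 0.1114]
tool_rot: [180.0, 0.2, 179.8]
force: [0.3, -0.1, -1.0]
grip_width: 0.0227
grasp_force: 25.0
```

```bash
python3 - <<'E'
from h import *
from plan import *
S,T=cam('side','s2'),cam('top','t2')
o=get_obs(); print(o['tool_pos'],o['tool_rot'],o['force'],o['grip_width'])
print(fit_turret([T,S],.5693,-.356))
a=S['frame'][150:330,200:440]; b=T['frame'][120:290,190:440]
h=300
im=np.vstack([cv2.resize(a,(400,300)),]); im=np.hstack([im,cv2.resize(b,(400,300))])
cv2.imwrite('pics/m2.png',im[:,:,::-1])
E
```

```text
[ 0.58503091 -0.09543767  0.11149166] [179.99760974   0.18116812 179.81185496] [ 0.50099233 -0.03243345 -2.30454554] 0.022491196855257665
(array([ 0.56896968, -0.35635245, 42.0674131 ]), np.float64(106.16668689315442), [np.float64(272.00000000000006), np.float64(431.0)])
```

View pics/m2.png

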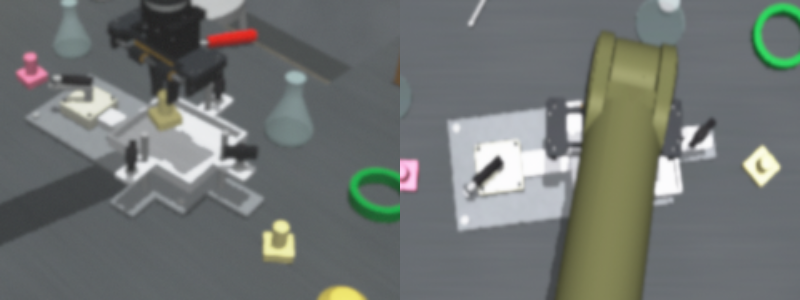

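The side view shows the turret held upright above the tray (crop px 165,110). The other cream turret is unmoved at (280,245).

Emit:
{"method": "play_rows", "body": {"steps": [[[0, 0, 0.02, 0, 0, 0, 0], [0, 0, 0.012, 0, 0, 0, 0], [0, 0, 0.002, 0, 0, 0, 0], [0, 0, 0, 0, 0, 0, 0], [0, 0, 0, 0, 0, 0, 0.05], [0, 0, 0, 0, 0, 0, 0.05], [0, 0, 0, 0, 0, 0, 0.05], [0, 0, 0, 0, 0, 0, 0.05], [0, 0, -0.02, 0, 0, 0, 0.06], [0, 0, -0.04, 0, 0, 0, 0.06], [0, 0, -0.04, 0, 0, 0, 0.06], [0, 0, -0.02, 0, 0, 0, 0.06]]]}}

```text
time_s: 8.1
tool_pos: [0.5853, -0.0957, 0.1993]
tool_rot: [-180.0, 0.3, 179.8]
force: [0.6, 0.3, 0.0]
grip_width: 0.0595
grasp_force: 0.0
```

```bash
python3 - <<'E'
from plan import *
go(([.569,-.356,.198,90],11,.06))
E
```

```text
at [ 0.5853 -0.0957  0.1993] [-179.99    0.28  179.8 ] F [0.6 0.3 0. ]
[[0.0014,-0.0237,0.0001,0,0,0.142,0.06],[-0.002,-0.0236,0.0001,0,0,0.142,0.06],[-0.0053,-0.0231,0.0001,0,0,0.142,0.06],[-0.0085,-0.0221,0.0001,0,0,0.142,0.06],[-0.0116,-0.0207,0.0001,0,0,0.142,0.06],[-0.0144,-0.0189,0.0001,0,0,0.142,0.06],[-0.0169,-0.0166,0.0001,0,0,0.142,0.06],[-0.0191,-0.0141,0.0002,0,0,0.142,0.06],[-0.0208,-0.0113,0.0001,0,0,0.142,0.06],[-0.0222,-0.0082,0.0002,0,0,0.142,0.06],[-0.0232,-0.0049,0.0001,0,0,0.142,0.06]]
```

Emit:
{"method": "play_rows", "body": {"steps": [[[0.0015, -0.0235, 0, 0, 0, 0.142, 0.06], [-0.002, -0.0235, 0, 0, 0, 0.142, 0.06], [-0.0055, -0.023, 0, 0, 0, 0.142, 0.06], [-0.0085, -0.022, 0, 0, 0, 0.142, 0.06], [-0.0115, -0.0205, 0, 0, 0, 0.142, 0.06], [-0.0145, -0.019, 0, 0, 0, 0.142, 0.06], [-0.017, -0.0165, 0, 0, 0, 0.142, 0.06], [-0.019, -0.014, 0, 0, 0, 0.142, 0.06], [-0.021, -0.0115, 0, 0, 0, 0.142, 0.06], [-0.022, -0.008, 0, 0, 0, 0.142, 0.06], [-0.023, -0.005, 0, 0, 0, 0.142, 0.06], [0, 0, 0, 0, 0, 0, 0.06]]]}}

```text
time_s: 9.3
tool_pos: [0.5657, -0.3592, 0.1952]
tool_rot: [-179.9, 0.2, 89.9]
force: [-0.4, -0.4, 0.0]
grip_width: 0.0601
grasp_force: 0.0
```

```bash
python3 - <<'E'
from h import *
from plan import *
S,T=cam('side','s3'),cam('top','t3')
go(([.569,-.356,.1,90],3,.06))
print(fit_turret([S],.5693,-.356))
print(fit_turret([S],.584,-.097,.05))
m=np.hstack([cv2.resize(S['frame'][150:330,200:440],(400,300)),cv2.resize(T['frame'][120:290,60:500],(400,155+145))])
cv2.imwrite('pics/m3.png',m[:,:,::-1])
E
```

```text
at [ 0.5675 -0.3549  0.1951] [-1.7996e+02 -4.0000e-02  9.0350e+01] F [ 0.3  0.  -0.5]
[[-0.0004,0.0005,0.0317,0,0,0.002,0.06],[-0.0004,0.0005,0.0317,0,0,0.002,0.06],[-0.0003,0.0005,0.0317,0,0,0.002,0.06]]
(array([ 0.56757201, -0.35725155, 43.1819276 ]), np.float64(24.099548096548588), [np.float64(419.0)])
(array([ 0.58655401, -0.09298948, 64.61361213]), np.float64(52.29909694159397), [np.float64(285.0)])
```

View pics/m3.png

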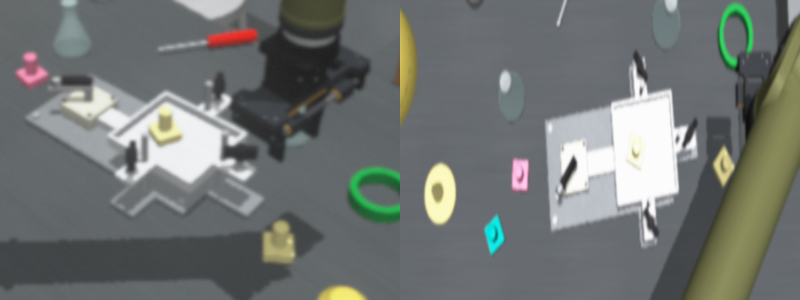

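The turret stands upright in the tray (side crop 165,125). The second one is still at (280,245) and nothing else has moved.

Emit:
{"method": "play_rows", "body": {"steps": [[[-0.0015, 0.001, 0, 0, 0, 0, 0.06], [0, 0, 0.04, 0, 0, 0, 0.06], [0, 0, 0.04, 0, 0, 0, 0.06], [0, 0, 0.04, 0, 0, 0, 0.06], [0, 0, 0.03, 0, 0, 0, 0.06], [0, 0, 0.019, 0, 0, 0, 0.06], [0, 0, 0, 0, 0, 0, 0.04], [0, 0, 0, 0, 0, 0, 0], [0, 0, 0, 0, 0, 0, 0], [0, 0, 0, 0, 0, 0, 0], [0, 0, 0, 0, 0, 0, 0], [0, 0, 0, 0, 0, 0, 0]]]}}

```text
time_s: 10.6
tool_pos: [0.5693, -0.3568, 0.0275]
tool_rot: [179.9, 0.0, 90.3]
force: [0.1, 0.2, 1.5]
grip_width: 0.0225
grasp_force: 25.0
```

Emit:
{"method": "play_rows", "body": {"steps": [[[0, 0, -0.01, 0, 0, 0, 0], [0, 0, -0.03, 0, 0, 0, 0], [0, 0, -0.04, 0, 0, 0, 0], [0, 0, -0.04, 0, 0, 0, 0], [0, 0, -0.03, 0, 0, 0, 0], [0.02, 0.003, 0, 0, 0, 0, 0], [0.035, 0.004, 0, 0, 0, 0, 0], [0.035, 0.004, 0, 0, 0, 0, 0], [0.035, 0.004, 0, 0, 0, 0, 0], [0.035, 0.004, 0, 0, 0, 0, 0], [0.028, 0.004, 0, 0, 0, 0, 0], [0, 0, 0, 0, 0, 0, 0]]]}}

```text
time_s: 11.8
tool_pos: [0.5921, -0.1619, 0.1768]
tool_rot: [180.0, -0.2, 90.7]
force: [0.6, 0.9, -0.7]
grip_width: 0.0226
grasp_force: 25.0
```

Emit:
{"method": "play_rows", "body": {"steps": [[[0, 0, 0.03, 0, 0, 0, 0], [0, 0, 0.03, 0, 0, 0, 0], [0, 0, 0.02, 0, 0, 0, 0], [0, 0, 0, 0, 0, 0, 0], [0, 0, 0, 0, 0, 0, 0]]]}}

```text
time_s: 12.3
tool_pos: [0.5907, -0.1694, 0.0973]
tool_rot: [180.0, 0.0, 90.2]
force: [0.4, -0.3, -0.5]
grip_width: 0.022
grasp_force: 25.0
```

Emit:
{"method": "play_rows", "body": {"steps": [[[0, 0, 0.014, 0, 0, 0, 0], [0, 0, 0.005, 0, 0, 0, 0], [0, 0, 0, 0, 0, 0, 0], [0, 0, 0, 0, 0, 0, 0.05], [0, 0, 0, 0, 0, 0, 0.05], [0, 0, 0, 0, 0, 0, 0.05], [0, 0, -0.015, 0, 0, 0, 0.05], [0, 0, -0.035, 0, 0, 0, 0.05], [0, 0, -0.04, 0, 0, 0, 0.05], [0, 0, -0.03, 0, 0, 0, 0.05], [0, 0, 0, 0, 0, 0, 0.05]]]}}

```text
time_s: 13.4
tool_pos: [0.5936, -0.1698, 0.2038]
tool_rot: [179.5, 0.1, 90.3]
force: [0.6, -1.1, 0.2]
grip_width: 0.0499
grasp_force: 0.0
```

```bash
python3 - <<'E'
from plan import *
go(([.5571,.0845,.19,132.3],10,.05))
E
```

```text
at [ 0.5936 -0.1698  0.2038] [1.7946e+02 8.0000e-02 9.0260e+01] F [ 0.6 -1.1  0.2]
[[0.0254,-0.0035,0.0014,0,0,-0.073,0.05],[0.0256,-0.0017,0.0014,0,0,-0.073,0.05],[0.0257,0.0002,0.0014,0,0,-0.073,0.05],[0.0256,0.0021,0.0014,0,0,-0.073,0.05],[0.0254,0.0039,0.0014,0,0,-0.073,0.05],[0.025,0.0058,0.0014,0,0,-0.073,0.05],[0.0246,0.0076,0.0013,0,0,-0.073,0.05],[0.0239,0.0094,0.0014,0,0,-0.073,0.05],[0.0232,0.0111,0.0013,0,0,-0.073,0.05],[0.0223,0.0127,0.0014,0,0,-0.073,0.05]]
```

Emit:
{"method": "play_rows", "body": {"steps": [[[0.0255, -0.0035, 0.001, 0, 0, -0.073, 0.05], [0.0255, -0.0015, 0.001, 0, 0, -0.073, 0.05], [0.0255, 0, 0.001, 0, 0, -0.073, 0.05], [0.0255, 0.002, 0.001, 0, 0, -0.073, 0.05], [0.0255, 0.004, 0.001, 0, 0, -0.073, 0.05], [0.025, 0.006, 0.001, 0, 0, -0.073, 0.05], [0.0245, 0.0075, 0.001, 0, 0, -0.073, 0.05], [0.024, 0.0095, 0.001, 0, 0, -0.073, 0.05], [0.023, 0.011, 0.001, 0, 0, -0.073, 0.05], [0.0225, 0.0125, 0.001, 0, 0, -0.073, 0.05], [0, 0, 0, 0, 0, 0, 0.05], [0, 0, 0, 0, 0, 0, 0.05]]]}}

```text
time_s: 14.6
tool_pos: [0.5539, 0.0864, 0.1874]
tool_rot: [-180.0, 0.0, 132.3]
force: [1.3, -0.1, 0.0]
grip_width: 0.0498
grasp_force: 0.0
```

```bash
python3 - <<'E'
from h import *
from plan import *
S,T=cam('side','s4'),cam('top','t4')
m=np.hstack([cv2.resize(S['frame'][150:330,200:440],(400,300)),cv2.resize(T['frame'][120:290,220:460],(400,300))])
cv2.imwrite('pics/m4.png',m[:,:,::-1])
print(fit_turret([S],.584,-.097,.05),fit_turret([S],.591,-.168,.05))
go(([.557,.0845,.066,132.3],5,.05))
E
```

```text
(array([ 0.58667803, -0.09312268, 64.14111508]), np.float64(51.86344847199754), [np.float64(285.0)]) (array([ 0.59540128, -0.16555234, 41.24412551]), np.float64(50.27736351055678), [np.float64(292.00000000000006)])
at [0.5543 0.0845 0.1876] [-1.7998e+02  4.0000e-02  1.3205e+02] F [0.8 0.2 1.2]
[[-0.0004,0.0004,0.0243,0,0,-0.001,0.05],[-0.0003,0.0004,0.0243,0,0,-0.001,0.05],[-0.0004,0.0004,0.0243,0,0,-0.001,0.05],[-0.0003,0.0004,0.0243,0,0,-0.001,0.05],[-0.0004,0.0004,0.0244,0,0,-0.001,0.05]]
```

View pics/m4.png

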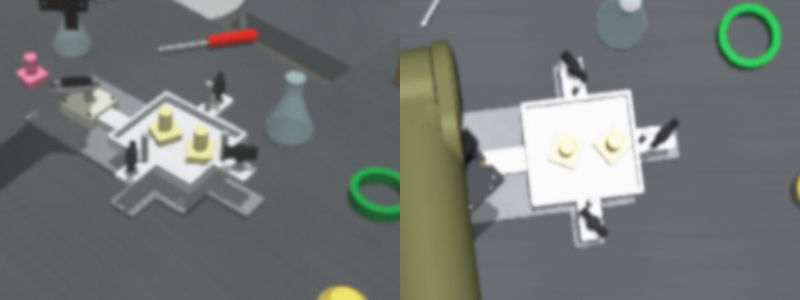

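Both turrets stand in the tray (top crop 566,150 and 613,145). Next is the handle.

Emit:
{"method": "play_rows", "body": {"steps": [[[-0.002, 0.002, 0.03, 0, 0, 0, 0.05], [0, 0, 0.035, 0, 0, 0, 0.05], [0, 0, 0.03, 0, 0, 0, 0.05], [0, 0, 0.018, 0, 0, 0, 0.05], [0, 0, 0.006, 0, 0, 0, 0.05], [0, 0, 0, 0, 0, 0, 0.03], [0, 0, 0, 0, 0, 0, 0], [0, 0, 0, 0, 0, 0, 0], [0, 0, 0, 0, 0, 0, 0], [0, 0, 0, 0, 0, 0, 0], [0, 0, 0, 0, 0, 0, 0]]], "force": 12}}

```text
time_s: 15.8
tool_pos: [0.5571, 0.0855, 0.069]
tool_rot: [180.0, 0.0, 132.1]
force: [0.3, 0.3, -0.4]
grip_width: 0.0101
grasp_force: 0.0
```

```bash
python3 - <<'E'
from h import *
S,T=cam('side','s5'),cam('top','t5')
o=get_obs(); print(o['tool_pos'],o['force'],o['grip_width'],o['grasp_force'])
m=np.hstack([cv2.resize(S['frame'][150:240,200:320],(400,300),interpolation=2),cv2.resize(T['frame'][170:260,200:320],(400,300),interpolation=2)])
cv2.imwrite('pics/m5.png',m[:,:,::-1])
E
```

```text
[0.5569416  0.08540397 0.06873124] [ 0.07665138 -0.80805447  0.38583362] 0.004110249206307141 0.0
```

View pics/m5.png

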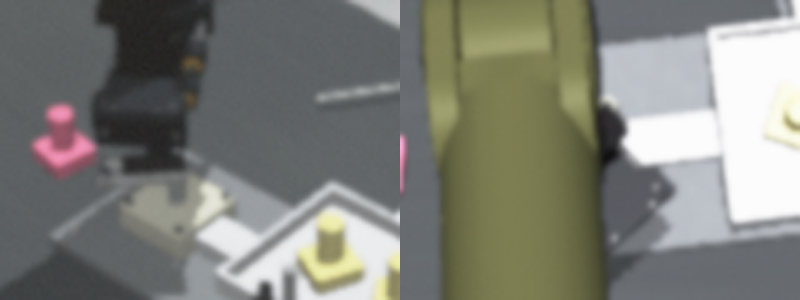

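Emit:
{"method": "play_rows", "body": {"steps": [[[0, 0, 0, 0, 0, 0, 0.07], [0, 0, 0, 0, 0, 0, 0.07], [0, 0, 0, 0, 0, 0, 0.07], [0, 0, 0, 0, 0, 0, 0.07], [0, 0, -0.03, 0, 0, 0, 0.07], [0, 0, -0.04, 0, 0, 0, 0.07], [0, 0, -0.04, 0, 0, 0, 0.07], [0, 0, -0.04, 0, 0, 0, 0.07], [0, 0, -0.02, 0, 0, 0, 0.07], [0.04, 0, -0.02, 0, 0, 0, 0.07], [0.04, 0, 0, 0, 0, 0, 0.07], [0.04, 0, 0, 0, 0, 0, 0.07]]]}}

```text
time_s: 17.1
tool_pos: [0.4759, 0.1752, 0.2595]
tool_rot: [179.9, 0.0, 132.1]
force: [1.0, 1.1, -0.4]
grip_width: 0.07
grasp_force: 0.0
```

```bash
python3 - <<'E'
from h import *
S,T=cam('side','s6'),cam('top','t6')
o=get_obs(); print(o['tool_pos'],o['force'],o['grip_width'],o['grasp_force'])
m=np.hstack([cv2.resize(S['frame'][160:250,210:330],(400,300),interpolation=2),cv2.resize(T['frame'][170:260,210:330],(400,300),interpolation=2)])
cv2.imwrite('pics/m6.png',m[:,:,::-1])
E
```

```text
[0.47279416 0.17999876 0.25888067] [-0.45350776  0.32703676  0.35867045] 0.06979852114850586 0.0
```

View pics/m6.png

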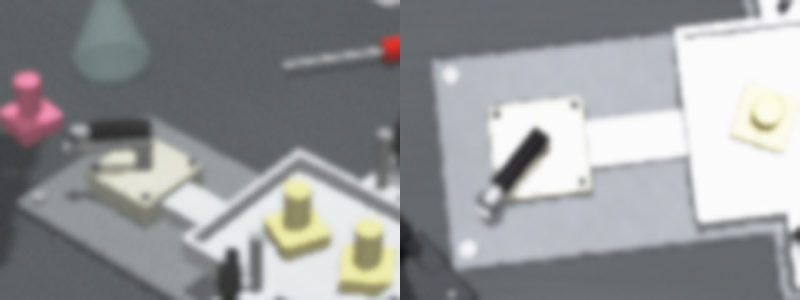

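```bash
python3 - <<'E'
from h import *
S,T=cam('side'),cam('top')
print(tri(S,(236.4,199),T,(238.5,224)),tri(S,(255,199),T,(252.9,209.5)))
for p in ([.557,.0855,.069],[.557,.0855,.088],[.5502,.0919,.082],[.5233,.1215,.082]): print(p,proj(S,[p]),proj(T,[p]))
print(proj(S,[get_obs()['tool_pos']]),proj(T,[get_obs()['tool_pos']]))
E
```

```text
(array([0.53199872, 0.10959733, 0.07588848]), np.float64(0.002923105767423283)) (array([0.57022175, 0.07287122, 0.07606609]), np.float64(0.00033879440659827524))
[0.557, 0.0855, 0.069] [[248.91817655 200.87277818]] [[248.00795124 215.09224336]]
[0.557, 0.0855, 0.088] [[248.56239459 195.70297483]] [[247.51986234 214.03594145]]
[0.5502, 0.0919, 0.082] [[245.4640113  197.34442293]] [[245.10645807 217.03711424]]
[0.5233, 0.1215, 0.082] [[231.86142017 196.68842968]] [[233.20201845 227.61543073]]
[[200.84800753 143.23653315]] [[200.92568659 239.63315659]]
```

```bash
python3 - <<'E'
import cv2,numpy as np
a=cv2.imread('pics/s5.png')[165:225,215:285]; b=cv2.imread('pics/s6.png')[165:225,215:285]
f=lambda x: cv2.convertScaleAbs(cv2.resize(x,(400,343),interpolation=2),alpha=1.8,beta=20)
cv2.imwrite('pics/m7.png',np.hstack([f(a),f(b)]))
E
```

```text
(no output)
```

View pics/m7.png

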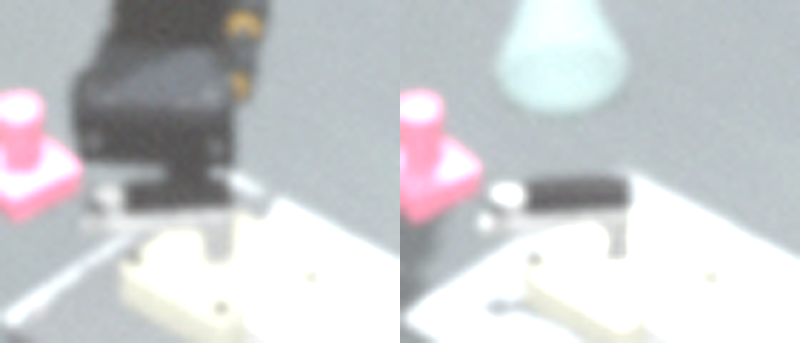

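```bash
python3 - <<'E'
from h import *
S,T=cam('side'),cam('top')
p=np.array([.5675,-.3549,.1951]); R=np.array([[0,1,0],[1,0,0]])
print([proj(S,[p+[s*.035,0,0]]).round(1).tolist() for s in(-1,1)])
a=cv2.imread('pics/s3.png'); u,v=proj(S,[p])[0].astype(int); x0,y0=u-60,v-60
c=a[y0:y0+110,x0:x0+120].copy(); c=cv2.convertScaleAbs(cv2.resize(c,None,fx=3.3,fy=3.3,interpolation=2),alpha=2,beta=20)
for s in (-.03,.03):
  for dz in (0,.019):
    q=(proj(S,[p+[s,0,dz]])[0]-[x0,y0]+.5)*3.3; cv2.drawMarker(c,tuple(int(i) for i in q),(0,0,255) if dz==0 else (0,200,0),0,10,1)
p=np.array([.557,.0855,.0687]); b=cv2.imread('pics/s5.png'); u,v=proj(S,[p])[0].astype(int); x1,y1=u-45,v-60
d=cv2.convertScaleAbs(cv2.resize(b[y1:y1+90,x1:x1+100],(400,363),interpolation=2),alpha=2,beta=20)
for dz in (0,.019,.07):
    q=(proj(S,[p+[0,0,dz]])[0]-[x1,y1]+.5)*4; cv2.drawMarker(d,tuple(int(i) for i in q),(0,0,255) if dz==0 else (0,200,0),0,10,1)
cv2.imwrite('pics/m8.png',np.hstack([c,d]) if c.shape[0]==d.shape[0] else np.hstack([cv2.resize(c,(400,363)),d]))
E
```

```text
[[[363.5, 249.9]], [[383.5, 235.4]]]
```

View pics/m8.png

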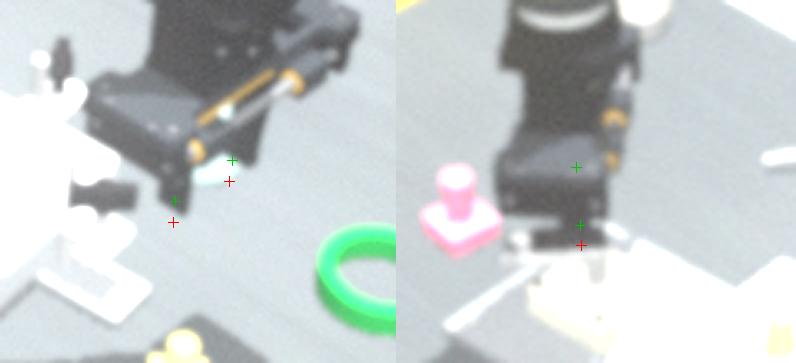

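The fingertips appear slightly short of the reported TCP, and the fingers closed above the grip without touching it. I'll retry lower.

Emit:
{"method": "play_rows", "body": {"steps": [[[-0.04, 0, 0, 0, 0, 0, 0.06], [-0.04, 0, 0, 0, 0, 0, 0.06], [-0.035, 0, 0.03, 0, 0, 0, 0.06], [0, 0, 0.04, 0, 0, 0, 0.06], [0, 0, 0.04, 0, 0, 0, 0.06], [0, 0, 0.04, 0, 0, 0, 0.06], [0, 0, 0.025, 0, 0, 0, 0.06], [0, 0, 0, 0, 0, 0, 0.06], [0, 0, 0.015, 0, 0, 0, 0.06], [0, 0, 0.01, 0, 0, 0, 0.06], [0, 0, 0, 0, 0, 0, 0.06]]]}}

```text
time_s: 18.5
tool_pos: [0.5532, 0.0887, 0.0579]
tool_rot: [-179.9, -0.0, 132.1]
force: [-0.6, -0.1, -0.3]
grip_width: 0.0604
grasp_force: 0.0
```

Emit:
{"method": "play_rows", "body": {"steps": [[[0, 0, 0, 0, 0, 0, 0], [0, 0, 0, 0, 0, 0, 0], [0, 0, 0, 0, 0, 0, 0], [0, 0, 0, 0, 0, 0, 0], [0, 0, 0, 0, 0, 0, 0], [0, 0, 0, 0, 0, 0, 0], [0, 0, 0, 0, 0, 0, 0], [0, 0, 0, 0, 0, 0, 0]]]}}

```text
time_s: 19.3
tool_pos: [0.5513, 0.0871, 0.0579]
tool_rot: [-179.7, -0.1, 132.1]
force: [-4.7, -3.6, 1.8]
grip_width: 0.0195
grasp_force: 10.9
```

Emit:
{"method": "play_rows", "body": {"steps": [[[0, -0.003, 0, 0, 0, 0, 0], [0.0005, 0, -0.007, 0, 0, 0, 0], [0.0015, 0, -0.0065, 0, 0, 0, 0], [0.0025, 0, -0.0065, 0, 0, 0, 0], [0.0035, 0, -0.006, 0, 0, 0, 0], [0.0045, 0, -0.0055, 0, 0, 0, 0], [0, 0, 0, 0, 0, 0, 0]]]}}

```text
time_s: 20.0
tool_pos: [0.5421, 0.0964, 0.0907]
tool_rot: [-180.0, -0.0, 132.1]
force: [-3.8, -2.0, -1.9]
grip_width: 0.0171
grasp_force: 11.9
```

Emit:
{"method": "play_rows", "body": {"steps": [[[0.0055, -0.001, -0.0045, 0, 0, 0, 0], [0.006, 0, -0.0035, 0, 0, 0, 0], [0.0065, 0, -0.0025, 0, 0, 0, 0], [0.0065, 0, -0.0015, 0, 0, 0, 0], [0.007, 0, -0.0005, 0, 0, 0, 0], [0.002, 0, 0, 0, 0, 0, 0], [0.002, 0, 0, 0, 0, 0, 0], [0, 0, 0, 0, 0, 0, 0]]]}}

```text
time_s: 20.8
tool_pos: [0.5196, 0.1231, 0.1046]
tool_rot: [179.8, 0.0, 132.1]
force: [-1.7, 0.6, -0.2]
grip_width: 0.0067
grasp_force: 0.8
```

```bash
python3 - <<'E'
from h import *
S,T=cam('side','s9'),cam('top','t9')
o=get_obs(); print(o['tool_pos'],o['force'],o['wrist_torque'],o['grip_width'],o['grasp_force'])
d=cv2.resize(S['frame'][140:230,200:320],(800,600),interpolation=2)
p=np.array([.5233,.1215,.082])
for q in (p,p+[0,0,.069],p+[0,0,.013]):
    z=(proj(S,[q])[0]-[200,140]+.5)*6.667; cv2.drawMarker(d,tuple(int(i) for i in z),(255,0,0),0,14,1)
d=cv2.convertScaleAbs(d,alpha=1.6,beta=15)
cv2.imwrite('pics/m9.png',d[:,:,::-1])
E
```

```text
[0.51897067 0.12365303 0.10370247] [-0.99247018  0.41096639  1.62484463] [ 0.20153004  0.16156627 -0.02878638] 0.002859393594077151 0.7650428451597691
```

View pics/m9.png

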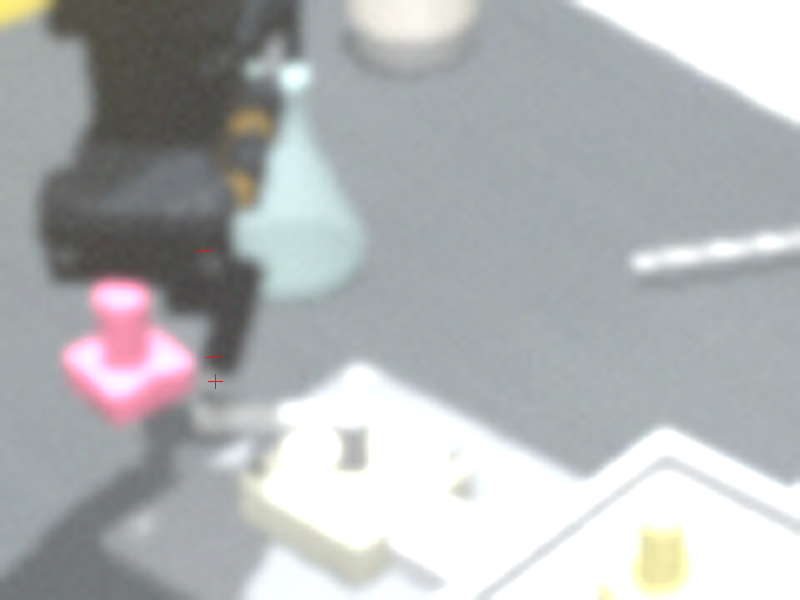

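The handle stands at roughly 73° and slipped out of the fingers. I'll re-grip it deeper and finish unfolding. A firmer grip is needed.

Emit:
{"method": "play_rows", "body": {"steps": [[[0, 0, 0, 0, 0, 0, 0.05], [0, 0, 0, 0, 0, 0, 0.05], [0, 0, 0, 0, 0, 0, 0.05], [0, 0, 0, 0, 0, 0, 0.05], [0, 0, 0, 0, 0, 0, 0.05], [0, 0, 0, 0, 0, 0, 0.05], [-0.01, 0, 0, 0, 0, 0, 0.05], [-0.009, 0, 0.005, 0, 0, 0, 0.05], [0, 0, 0.004, 0, 0, 0, 0.05], [0, 0, 0, 0, 0, 0, 0.05]]], "force": 25}}

```text
time_s: 21.9
tool_pos: [0.5307, 0.1071, 0.0925]
tool_rot: [-179.9, -0.0, 132.0]
force: [-0.5, 0.5, 0.1]
grip_width: 0.0497
grasp_force: 0.0
```

Emit:
{"method": "play_rows", "body": {"steps": [[[0, 0, 0, 0, 0, 0, 0], [0, 0, 0, 0, 0, 0, 0], [0, 0, 0, 0, 0, 0, 0], [0, 0, 0, 0, 0, 0, 0], [0, 0, 0, 0, 0, 0, 0], [0, 0, 0, 0, 0, 0, 0], [0, 0, 0, 0, 0, 0, 0]]]}}

```text
time_s: 22.6
tool_pos: [0.5313, 0.1081, 0.0938]
tool_rot: [180.0, 0.0, 132.1]
force: [1.1, 0.2, 0.8]
grip_width: 0.0173
grasp_force: 25.0
```

Emit:
{"method": "play_rows", "body": {"steps": [[[0.004, 0, -0.001, 0, 0, 0, 0], [0.004, 0, -0.001, 0, 0, 0, 0], [0.003, 0, 0, 0, 0, 0, 0], [0.003, 0, 0, 0, 0, 0, 0], [0.002, 0, 0, 0, 0, 0, 0], [0.002, 0, 0, 0, 0, 0, 0], [0, 0, 0, 0, 0, 0, 0], [0, 0, 0, 0, 0, 0, 0]]]}}

```text
time_s: 23.4
tool_pos: [0.5205, 0.1191, 0.0961]
tool_rot: [180.0, 0.2, 132.0]
force: [3.8, -3.1, 0.7]
grip_width: 0.0175
grasp_force: 25.0
```

```bash
python3 - <<'E'
from h import *
o=get_obs(); print(o['tool_pos'],o['force'],o['wrist_torque'],o['grip_width'],o['grasp_force'])
d=o['tool_pos'][:2]-[.5637,.0771]; print(np.hypot(*d),np.degrees(np.arctan2(d[1],d[0])))
E
```

```text
[0.52053153 0.11910552 0.09610043] [ 3.82450788 -3.14356736  0.74368628] [-1.04226695 -0.92555059  0.03048625] 0.017456019563848384 25.000241082161665
0.06023272070769437 135.78225367034966
```

```bash
cat > circ.py <<'E'
import numpy as np,sys
def circ(ax,start,phi0,step,n,r,psi,nper=12):
    A=np.array(ax); t=np.radians(psi); M=np.array([[np.cos(t),np.sin(t)],[np.sin(t),-np.cos(t)]])
    cur=np.array(start); out=[]
    for k in range(1,n+1):
        f=np.radians(phi0-step*k); tg=A+r*np.array([np.cos(f),np.sin(f)])
        l=(M@(tg-cur)).round(3); cur=cur+M.T@l; out.append([float(l[0]),float(l[1]),0,0,0,0,0])
    for i in range(0,n,nper): print(str(out[i:i+nper]).replace(' ',''))
    print('end cmd',cur)
if __name__=='__main__': circ((.5624,.0758),(.5187,.1210),134,20,33,.0615,132.05)
E
python3 circ.py
```

```text
[[-0.004,0.021,0,0,0,0,0],[-0.01,0.019,0,0,0,0,0],[-0.016,0.014,0,0,0,0,0],[-0.02,0.008,0,0,0,0,0],[-0.021,0.001,0,0,0,0,0],[-0.021,-0.007,0,0,0,0,0],[-0.017,-0.013,0,0,0,0,0],[-0.011,-0.018,0,0,0,0,0],[-0.004,-0.021,0,0,0,0,0],[0.003,-0.021,0,0,0,0,0],[0.01,-0.019,0,0,0,0,0],[0.016,-0.014,0,0,0,0,0]]
[[0.019,-0.008,0,0,0,0,0],[0.022,-0.001,0,0,0,0,0],[0.02,0.007,0,0,0,0,0],[0.017,0.013,0,0,0,0,0],[0.011,0.018,0,0,0,0,0],[0.005,0.021,0,0,0,0,0],[-0.003,0.021,0,0,0,0,0],[-0.01,0.019,0,0,0,0,0],[-0.016,0.014,0,0,0,0,0],[-0.02,0.008,0,0,0,0,0],[-0.021,0.001,0,0,0,0,0],[-0.021,-0.007,0,0,0,0,0]]
[[-0.017,-0.013,0,0,0,0,0],[-0.011,-0.018,0,0,0,0,0],[-0.004,-0.021,0,0,0,0,0],[0.003,-0.021,0,0,0,0,0],[0.01,-0.019,0,0,0,0,0],[0.016,-0.014,0,0,0,0,0],[0.019,-0.008,0,0,0,0,0],[0.022,-0.001,0,0,0,0,0],[0.02,0.007,0,0,0,0,0]]
end cmd [0.50285933 0.06092444]
```

Emit:
{"method": "play_rows", "body": {"steps": [[[-0.004, 0.021, 0, 0, 0, 0, 0], [-0.01, 0.019, 0, 0, 0, 0, 0], [-0.016, 0.014, 0, 0, 0, 0, 0], [-0.02, 0.008, 0, 0, 0, 0, 0], [-0.021, 0.001, 0, 0, 0, 0, 0], [-0.021, -0.007, 0, 0, 0, 0, 0], [0, 0, 0, 0, 0, 0, 0], [0, 0, 0, 0, 0, 0, 0]]]}}

```text
time_s: 24.2
tool_pos: [0.6222, 0.0898, 0.096]
tool_rot: [-180.0, 0.0, 132.0]
force: [-1.8, -0.7, 3.6]
grip_width: 0.0173
grasp_force: 25.0
```

```bash
cat > st.py <<'E'
from h import *
o=get_obs(); print(o['tool_pos'],o['tool_rot'][2],o['force'],o['wrist_torque'],o['grip_width'],o['grasp_force'])
d=o['tool_pos'][:2]-[.5624,.0758]; print('r',np.hypot(*d),'phi',np.degrees(np.arctan2(d[1],d[0])))
S=cam('side'); o=S['frame']
for s in silhouettes('side','tray')[:1]: print(s['p'],s['extent'])
E
python3 st.py
```

```text
[0.62217286 0.08978595 0.09597675] 132.0323991608572 [-1.79122699 -0.65904149  3.634517  ] [-0.56567633  0.26617889 -0.02795393] 0.0173382519532068 25.003157453611493
r 0.06138730460181925 phi 13.169425114820388
0.93 [264.6, 188.2, 352.0, 263.1]
```

Emit:
{"method": "play_rows", "body": {"steps": [[[-0.017, -0.013, 0, 0, 0, 0, 0], [-0.011, -0.018, 0, 0, 0, 0, 0], [-0.004, -0.021, 0, 0, 0, 0, 0], [0.003, -0.021, 0, 0, 0, 0, 0], [0.01, -0.019, 0, 0, 0, 0, 0], [0.016, -0.014, 0, 0, 0, 0, 0], [0.019, -0.008, 0, 0, 0, 0, 0], [0.022, -0.001, 0, 0, 0, 0, 0], [0.02, 0.007, 0, 0, 0, 0, 0], [0.017, 0.013, 0, 0, 0, 0, 0]]]}}

```text
time_s: 25.3
tool_pos: [0.5026, 0.0817, 0.0961]
tool_rot: [179.8, 0.2, 132.1]
force: [7.2, -4.4, -2.4]
grip_width: 0.0168
grasp_force: 25.0
```

Emit:
{"method": "play_rows", "body": {"steps": [[[0.011, 0.018, 0, 0, 0, 0, 0], [0.005, 0.021, 0, 0, 0, 0, 0], [-0.003, 0.021, 0, 0, 0, 0, 0], [-0.01, 0.019, 0, 0, 0, 0, 0], [-0.016, 0.014, 0, 0, 0, 0, 0], [-0.02, 0.008, 0, 0, 0, 0, 0], [-0.021, 0.001, 0, 0, 0, 0, 0], [-0.021, -0.007, 0, 0, 0, 0, 0], [-0.017, -0.013, 0, 0, 0, 0, 0], [-0.011, -0.018, 0, 0, 0, 0, 0]]]}}

```text
time_s: 26.3
tool_pos: [0.6179, 0.0516, 0.096]
tool_rot: [179.9, -0.2, 132.2]
force: [-2.8, 5.7, 5.9]
grip_width: 0.0171
grasp_force: 25.0
```

Emit:
{"method": "play_rows", "body": {"steps": [[[-0.004, -0.021, 0, 0, 0, 0, 0], [0.003, -0.021, 0, 0, 0, 0, 0], [0.01, -0.019, 0, 0, 0, 0, 0], [0.016, -0.014, 0, 0, 0, 0, 0], [0.019, -0.008, 0, 0, 0, 0, 0], [0.022, -0.001, 0, 0, 0, 0, 0], [0, 0, 0, 0, 0, 0, 0]]]}}

```text
time_s: 27.0
tool_pos: [0.5113, 0.0462, 0.0961]
tool_rot: [179.7, -0.0, 132.4]
force: [2.8, 3.4, -0.7]
grip_width: 0.0173
grasp_force: 25.0
```

```bash
python3 st.py
```

```text
[0.51134168 0.04617693 0.09609587] 132.388750242733 [ 2.81819532  3.43907217 -0.71338481] [ 0.65971788 -0.8202646   0.05852032] 0.01732567675194131 24.995383378118277
r 0.059029469353079456 phi -149.87850008844072
0.9 [264.5, 178.2, 350.7, 252.9]
```

Emit:
{"method": "play_rows", "body": {"steps": [[[0.02, 0.007, 0, 0, 0, 0, 0], [0, 0, 0, 0, 0, 0, 0], [0.004, 0.003, 0, 0, 0, 0, 0], [0.004, 0.003, 0, 0, 0, 0, 0], [0.004, 0.003, 0, 0, 0, 0, 0], [0, 0, 0, 0, 0, 0, 0], [0, 0, 0, 0, 0, 0, 0]]]}}

```text
time_s: 27.8
tool_pos: [0.5028, 0.0713, 0.096]
tool_rot: [-179.8, 0.3, 131.9]
force: [3.2, -9.3, 5.1]
grip_width: 0.0177
grasp_force: 25.0
```

```bash
python3 st.py
```

```text
[0.50282924 0.07129078 0.09598521] 131.93740941840775 [ 3.19256971 -9.29126943  5.10059261] [-2.29662009 -0.78752565 -0.00634133] 0.017675491484248008 25.00248307362199
r 0.059741182626337624 phi -175.67123892827942
0.89 [264.8, 175.9, 352.8, 251.8]
```

Emit:
{"method": "play_rows", "body": {"steps": [[[0.003, 0.003, 0, 0, 0, 0, 0], [0, 0, 0, 0, 0, 0, 0], [0, 0, 0, 0, 0, 0, 0]]]}}

```text
time_s: 28.2
tool_pos: [0.5026, 0.0721, 0.0959]
tool_rot: [-179.6, 0.4, 131.8]
force: [2.2, -15.3, 7.5]
grip_width: 0.0171
grasp_force: 25.0
```

```bash
python3 st.py; python3 - <<'E'
from h import *
S,T=cam('side','s10'),cam('top','t10')
for n,c in (('side',S),('top',T)):
  for s in silhouettes(n,'bolt1_head'): v,u=np.nonzero(s['pixels']); print(n,s['p'],s['extent'],u.mean(),v.mean())
# predicted up positions
p=[.5867,-.1216,.1153]; c,s=np.cos(p[2]),np.sin(p[2])
for n,l in (('b1',(.112,0)),('b2',(-.112,0)),('b3',(0,-.122))):
    for z in (.1,.16):
        P=[p[0]+c*l[0]-s*l[1],p[1]+s*l[0]+c*l[1],z]; print(n,P,proj(S,[P]).round(1),proj(T,[P]).round(1))
print('rim far corner up', proj(S,[[p[0]+c*.075-s*.085,p[1]+s*.075+c*.085,.128]]))
E
```

```text
[0.50264739 0.07211126 0.09588756] 131.82397304475052 [  2.15440106 -15.30307888   7.49956879] [-3.70163779 -0.50953829 -0.03170971] 0.017140813439969895 25.019170227460563
r 0.059866356144308755 phi -176.4674133636805
0.82 [264.6, 176.9, 352.3, 250.5]
side 0.69 [234.0, 198.4, 241.8, 208.5] 236.9607843137255 204.86274509803923
top 0.59 [316.4, 140.8, 333.7, 162.0] 325.83152173913044 152.5326086956522
b1 [np.float64(0.6979563553478103), np.float64(-0.10871499341398067), 0.1] [[331.3 202. ]] [[324.6 158.4]]
b1 [np.float64(0.6979563553478103), np.float64(-0.10871499341398067), 0.16] [[332.4 184.7]] [[326.4 152.4]]
b2 [np.float64(0.4754436446521897), np.float64(-0.13448500658601933), 0.1] [[278.4 243.8]] [[335.9 246.2]]
b2 [np.float64(0.4754436446521897), np.float64(-0.13448500658601933), 0.16] [[278.  225.9]] [[338.4 244.1]]
b3 [np.float64(0.6007354536026281), np.float64(-0.2427899585038648), 0.1] [[343.6 242. ]] [[378.5 196.3]]
b3 [np.float64(0.6007354536026281), np.float64(-0.2427899585038648), 0.16] [[345.2 224.1]] [[382.8 191.9]]
rim far corner up [[299.5394624  188.36232065]]
```

Emit:
{"method": "play_rows", "body": {"steps": [[[-0.004, -0.003, 0, 0, 0, 0, 0], [0, 0, 0, 0, 0, 0, 0], [0, 0, 0, 0, 0, 0, 0.05], [0, 0, 0, 0, 0, 0, 0.05], [0, 0, 0, 0, 0, 0, 0.05], [0, 0, 0, 0, 0, 0, 0.05], [0, 0, 0, 0, 0, 0, 0.05], [0, 0, -0.04, 0, 0, 0, 0.05], [0, 0, -0.04, 0, 0, 0, 0.05], [0, 0, -0.04, 0, 0, 0, 0.05], [0, 0, -0.02, 0, 0, 0, 0.05], [0, 0, 0, 0, 0, 0, 0.05]]]}}

```text
time_s: 29.7
tool_pos: [0.5045, 0.0759, 0.2391]
tool_rot: [179.7, 0.1, 132.1]
force: [1.2, 0.5, 0.1]
grip_width: 0.0502
grasp_force: 0.0
```

```bash
cat > bolts.py <<'E'
from h import *
T=cam('top','t11'); S=cam('side','s11')
PRED={'b1':(.6979,-.1087),'b2':(.4754,-.1345),'b3':(.6007,-.2428)}
for n,xy in PRED.items():
    u,v=proj(T,[[*xy,.165]])[0]; x0,y0=int(u)-16,int(v)-16
    g=T['frame'][y0:y0+33,x0:x0+33].max(2); m=(g<62).astype(np.uint8)
    k,l,st,ce=cv2.connectedComponentsWithStats(m)
    if k<2: print(n,'none',g.min()); continue
    i=1+np.argmin(np.hypot(*(ce[1:]-[u-x0,v-y0]).T)+100*(st[1:,4]<15))
    q=np.argwhere(l==i)[:,::-1]+[x0,y0]
    P=np.array([atz(T,a,.171)[:2] for a in q.astype(float)])
    c=P.mean(0); w,V=np.linalg.eigh(np.cov(P.T)); e=V[:,1]
    print(n,'npx',len(q),'centre',c.round(4),'yaw',round(np.degrees(np.arctan2(e[1],e[0])),1),'len',round(np.ptp(P@e),3),'wid',round(np.ptp(P@V[:,0]),3))
E
python3 bolts.py; python3 - <<'E'
from plan import *
go()
E
```

```text
b1 npx 85 centre [ 0.6965 -0.1053] yaw -141.1 len 0.047 wid 0.014
b2 npx 25 centre [ 0.4663 -0.1392] yaw 58.8 len 0.027 wid 0.008
b3 npx 61 centre [ 0.6019 -0.2409] yaw 134.3 len 0.048 wid 0.008
at [0.5023 0.0755 0.2352] [-1.8000e+02 -2.0000e-02  1.3213e+02] F [-0.3  0.9 -0.6]
[]
```

```bash
python3 - <<'E'
from plan import *
go(([.697,-.1075,.235,41],12,.05))
E
```

```text
at [0.5023 0.0755 0.2352] [-1.8000e+02 -2.0000e-02  1.3213e+02] F [-0.3  0.9 -0.6]
[[-0.0222,0.0018,0,0,0,0.133,0.05],[-0.0218,0.0047,0,0,0,0.133,0.05],[-0.0209,0.0076,0,0,0,0.133,0.05],[-0.0197,0.0103,0,0,0,0.133,0.05],[-0.0182,0.0128,0,0,0,0.133,0.05],[-0.0164,0.0151,0,0,0,0.133,0.05],[-0.0142,0.0171,0,0,0,0.133,0.05],[-0.0118,0.0189,0,0,0,0.133,0.05],[-0.0092,0.0203,0,0,0,0.133,0.05],[-0.0064,0.0213,0.0001,0,0,0.133,0.05],[-0.0035,0.022,0,0,0,0.133,0.05],[-0.0006,0.0223,0.0001,0,0,0.133,0.05]]
```

Emit:
{"method": "play_rows", "body": {"steps": [[[-0.022, 0.002, 0, 0, 0, 0.133, 0.05], [-0.022, 0.0045, 0, 0, 0, 0.133, 0.05], [-0.021, 0.0075, 0, 0, 0, 0.133, 0.05], [-0.0195, 0.0105, 0, 0, 0, 0.133, 0.05], [-0.018, 0.013, 0, 0, 0, 0.133, 0.05], [-0.0165, 0.015, 0, 0, 0, 0.133, 0.05], [-0.014, 0.017, 0, 0, 0, 0.133, 0.05], [-0.012, 0.019, 0, 0, 0, 0.133, 0.05], [-0.009, 0.0205, 0, 0, 0, 0.133, 0.05], [-0.0065, 0.0215, 0, 0, 0, 0.133, 0.05], [-0.0035, 0.022, 0, 0, 0, 0.133, 0.05], [-0.0005, 0.0225, 0, 0, 0, 0.133, 0.05]]]}}

```text
time_s: 31.0
tool_pos: [0.6975, -0.108, 0.2328]
tool_rot: [-179.8, 0.2, 40.3]
force: [-0.5, 0.2, -0.1]
grip_width: 0.0497
grasp_force: 0.0
```

Emit:
{"method": "play_rows", "body": {"steps": [[[0, 0, 0, 0, 0, 0, 0.05], [0, 0, 0, 0, 0, 0, 0.05], [0, 0, 0, 0, 0, 0, 0.05]]]}}

```text
time_s: 31.3
tool_pos: [0.6971, -0.1065, 0.2344]
tool_rot: [-179.9, 0.0, 40.8]
force: [0.5, 1.1, 0.2]
grip_width: 0.05
grasp_force: 0.0
```

```bash
python3 - <<'E'
from plan import *
go(([.697,-.1075,.142,41],5,.05))
print(get_obs()['qpos'])
E
python3 bolts.py
```

```text
at [ 0.6971 -0.1065  0.2344] [-1.7988e+02  5.0000e-02  4.0780e+01] F [0.5 1.1 0.2]
[[-0.0001,0.0001,0.0185,0,0,-0.001,0.05],[-0.0002,0.0001,0.0185,0,0,-0.001,0.05],[-0.0001,0.0001,0.0185,0,0,-0.001,0.05],[-0.0002,0.0002,0.0185,0,0,-0.001,0.05],[-0.0001,0.0001,0.0184,0,0,-0.001,0.05]]
[-18.22154216  27.75586539  37.27360597  71.97917141 -16.46074467
  85.61676435 -32.14660685]
b1 none 107
b2 npx 17 centre [ 0.4637 -0.1438] yaw 46.4 len 0.013 wid 0.007
b3 npx 57 centre [ 0.6023 -0.2411] yaw 134.6 len 0.046 wid 0.008
```

Emit:
{"method": "play_rows", "body": {"steps": [[[-0.0005, 0.0005, 0.03, 0, 0, 0, 0.05], [0, 0, 0.03, 0, 0, 0, 0.05], [0, 0, 0.02, 0, 0, 0, 0.05], [0, 0, 0.0125, 0, 0, 0, 0.05], [0, 0, 0, 0, 0, 0, 0.03], [0, 0, 0, 0, 0, 0, 0], [0, 0, 0, 0, 0, 0, 0], [0, 0, 0, 0, 0, 0, 0], [0, 0, 0, 0, 0, 0, 0], [0, 0, 0, 0, 0, 0, 0], [0, 0, 0, 0, 0, 0, 0], [0, 0, 0, 0, 0, 0, 0]]], "force": 25}}

```text
time_s: 32.6
tool_pos: [0.6986, -0.1089, 0.1438]
tool_rot: [179.9, -0.1, 40.7]
force: [2.0, -1.0, 1.8]
grip_width: 0.0111
grasp_force: 25.0
```

```bash
python3 st.py
```

```text
[ 0.69861493 -0.10888592  0.14376696] 40.65116009575959 [ 1.98046827 -1.00468141  1.7839755 ] [-0.50207517 -0.34069368 -0.03377169] 0.011126086855225946 24.959570467472076
r 0.22948506222125906 phi -53.58940413681124
0.85 [264.0, 176.9, 354.1, 250.6]
```

Emit:
{"method": "play_rows", "body": {"steps": [[[0, 0, 0, 0, 0, 0.1, 0], [0, 0, 0, 0, 0, 0.14, 0], [0, 0, 0, 0, 0, 0.14, 0], [0, 0, 0, 0, 0, 0.14, 0], [0, 0, 0, 0, 0, 0.14, 0], [0, 0, 0, 0, 0, 0.14, 0], [0, 0, 0, 0, 0, 0.14, 0], [0, 0, 0, 0, 0, 0.14, 0], [0, 0, 0, 0, 0, 0.12, 0], [0, 0, 0, 0, 0, 0, 0]]]}}

```text
time_s: 33.7
tool_pos: [0.6985, -0.1085, 0.1437]
tool_rot: [-180.0, -0.1, -28.1]
force: [1.9, -1.5, 4.3]
grip_width: 0.0114
grasp_force: 25.0
```

```bash
python3 st.py|head -1
```

```text
[ 0.69853372 -0.10845736  0.14372563] -28.0942619043801 [ 1.86747338 -1.46612677  4.26583499] [-0.3113305  -0.33436712 -0.08599191] 0.01136258887897177 24.96535688638687
```

Emit:
{"method": "play_rows", "body": {"steps": [[[0, 0, 0, 0, 0, 0.05, 0], [0, 0, 0, 0, 0, 0.05, 0], [0, 0, 0, 0, 0, 0.05, 0], [0, 0, 0, 0, 0, 0.04, 0], [0, 0, 0, 0, 0, 0, 0]]]}}

```text
time_s: 34.3
tool_pos: [0.6985, -0.1084, 0.1437]
tool_rot: [-180.0, -0.1, -38.8]
force: [3.0, -1.6, 3.6]
grip_width: 0.0115
grasp_force: 25.7
```

```bash
python3 st.py|head -1
```

```text
[ 0.69851816 -0.10838373  0.14368608] -38.80382018496247 [ 3.01240936 -1.6039656   3.57706157] [-0.37219796 -0.43308371  0.45010042] 0.011473022968928945 25.71655958890915
```

Emit:
{"method": "play_rows", "body": {"steps": [[[0, 0, 0, 0, 0, 0.04, 0], [0, 0, 0, 0, 0, 0.03, 0], [0, 0, 0, 0, 0, 0, 0], [0, 0, 0, 0, 0, 0, 0]]]}}

```text
time_s: 34.8
tool_pos: [0.6983, -0.1082, 0.1436]
tool_rot: [-180.0, -0.0, -42.8]
force: [2.7, -1.2, 5.0]
grip_width: 0.0121
grasp_force: 26.9
```

```bash
python3 st.py|head -1
```

```text
[ 0.69827325 -0.10822715  0.14363757] -42.838298324810246 [ 2.70632683 -1.16622655  4.98788855] [-0.34733921 -0.36145579  0.55689106] 0.012061295572292895 26.871406948193908
```

Emit:
{"method": "play_rows", "body": {"steps": [[[0, 0, 0, 0, 0, 0, 0.05], [0, 0, 0, 0, 0, 0, 0.05], [0, 0, 0, 0, 0, 0, 0.05], [0, 0, 0, 0, 0, 0, 0.05], [0, 0, 0, 0, 0, 0, 0.05], [0, 0, 0, 0, 0, 0, 0.05], [0, 0, -0.03, 0, 0, 0, 0.05], [0, 0, -0.04, 0, 0, 0, 0.05], [0, 0, -0.03, 0, 0, 0, 0.05], [0, 0, 0, 0, 0, 0, 0.05]]]}}

```text
time_s: 35.9
tool_pos: [0.6999, -0.1096, 0.2486]
tool_rot: [-179.8, -0.4, -43.0]
force: [0.3, -0.0, -0.7]
grip_width: 0.0501
grasp_force: 0.0
```

```bash
python3 - <<'E'
from plan import *
o=get_obs(); o['tool_rot'][2]
x=o['tool_pos']; y=o['tool_rot'][2]; print(x,y,o['qpos'].round(0))
import math
psi=y; d=135-y; print(d, d/57.2958/24)
# custom: force + direction
def rows(o,tgt,n,grip,tot):
    import plan
    p=np.array(o['tool_pos']); psi=o['tool_rot'][2]; w=-round(np.radians(tot)/n,3); r=[]
    for k in range(n):
        s=(np.array(tgt)-p)/(n-k); t=np.radians(psi)
        l=np.array([np.cos(t)*s[0]+np.sin(t)*s[1],np.sin(t)*s[0]-np.cos(t)*s[1],-s[2]]).round(3)
        p=p+[np.cos(t)*l[0]+np.sin(t)*l[1],np.sin(t)*l[0]-np.cos(t)*l[1],-l[2]]; psi-=np.degrees(w); r.append([*map(float,l),0,0,float(w),grip])
    return r
r=rows(o,[.6015,-.2415,.235],22,.05,d); print(str(r[:11]).replace(' ','')); print(str(r[11:]).replace(' ',''))
E
```

```text
[ 0.69991232 -0.10963353  0.2485859 ] -42.982513673530555 [ -27.   32.   55.   71.  -26.   88. -110.]
177.98251367353055 0.12943249016036848
[[0.001,0.007,0.001,0,0,-0.141,0.05],[-0.0,0.007,0.001,0,0,-0.141,0.05],[-0.001,0.007,0.001,0,0,-0.141,0.05],[-0.002,0.007,0.001,0,0,-0.141,0.05],[-0.003,0.007,0.001,0,0,-0.141,0.05],[-0.004,0.006,0.001,0,0,-0.141,0.05],[-0.005,0.006,0.0,0,0,-0.141,0.05],[-0.006,0.005,0.001,0,0,-0.141,0.05],[-0.006,0.004,0.0,0,0,-0.141,0.05],[-0.007,0.003,0.001,0,0,-0.141,0.05],[-0.007,0.002,0.0,0,0,-0.141,0.05]]
[[-0.008,0.001,0.001,0,0,-0.141,0.05],[-0.008,-0.0,0.0,0,0,-0.141,0.05],[-0.007,-0.001,0.001,0,0,-0.141,0.05],[-0.007,-0.002,0.0,0,0,-0.141,0.05],[-0.007,-0.003,0.001,0,0,-0.141,0.05],[-0.006,-0.004,0.0,0,0,-0.141,0.05],[-0.005,-0.005,0.001,0,0,-0.141,0.05],[-0.005,-0.006,0.0,0,0,-0.141,0.05],[-0.004,-0.007,0.001,0,0,-0.141,0.05],[-0.003,-0.007,0.0,0,0,-0.141,0.05],[-0.001,-0.008,0.001,0,0,-0.141,0.05]]
```

Emit:
{"method": "play_rows", "body": {"steps": [[[0.001, 0.007, 0, 0, 0, -0.141, 0.05], [0, 0.007, 0, 0, 0, -0.141, 0.05], [-0.001, 0.007, 0, 0, 0, -0.141, 0.05], [-0.002, 0.007, 0, 0, 0, -0.141, 0.05], [-0.003, 0.007, 0, 0, 0, -0.141, 0.05], [-0.004, 0.006, 0, 0, 0, -0.141, 0.05], [-0.005, 0.006, 0, 0, 0, -0.141, 0.05], [-0.006, 0.005, 0, 0, 0, -0.141, 0.05], [-0.006, 0.004, 0, 0, 0, -0.141, 0.05], [-0.007, 0.003, 0, 0, 0, -0.141, 0.05], [-0.007, 0.002, 0, 0, 0, -0.141, 0.05]]]}}

```text
time_s: 37.0
tool_pos: [0.6504, -0.1744, 0.2421]
tool_rot: [-179.9, 0.0, 46.2]
force: [-0.3, 0.6, -0.2]
grip_width: 0.0502
grasp_force: 0.0
```

Emit:
{"method": "play_rows", "body": {"steps": [[[-0.008, 0.001, 0, 0, 0, -0.141, 0.05], [-0.008, 0, 0, 0, 0, -0.141, 0.05], [-0.007, -0.001, 0, 0, 0, -0.141, 0.05], [-0.007, -0.002, 0, 0, 0, -0.141, 0.05], [-0.007, -0.003, 0, 0, 0, -0.141, 0.05], [-0.006, -0.004, 0, 0, 0, -0.141, 0.05], [-0.005, -0.005, 0, 0, 0, -0.141, 0.05], [-0.005, -0.006, 0, 0, 0, -0.141, 0.05], [-0.004, -0.007, 0, 0, 0, -0.141, 0.05], [-0.003, -0.007, 0, 0, 0, -0.141, 0.05], [-0.001, -0.008, 0, 0, 0, -0.141, 0.05], [0, 0, 0, 0, 0, 0, 0.05]]]}}

```text
time_s: 38.2
tool_pos: [0.598, -0.2414, 0.2425]
tool_rot: [-180.0, -0.0, 134.7]
force: [-0.2, 0.1, 1.1]
grip_width: 0.0501
grasp_force: 0.0
```

```bash
python3 - <<'E'
from plan import *
go(([.6012,-.242,.143,135],4,.05)); print(get_obs()['qpos'].round(0))
E
python3 bolts.py; python3 st.py | tail -1
```

```text
at [ 0.598  -0.2414  0.2425] [-1.7996e+02 -4.0000e-02  1.3465e+02] F [-0.2  0.1  1.1]
[[-0.0007,0.0005,0.0249,0,0,-0.002,0.05],[-0.0007,0.0005,0.0249,0,0,-0.002,0.05],[-0.0006,0.0004,0.0249,0,0,-0.002,0.05],[-0.0007,0.0005,0.0248,0,0,-0.002,0.05]]
[-2. 18. 27. 81. -8. 83. 70.]
b1 npx 67 centre [ 0.6988 -0.1081] yaw 144.5 len 0.047 wid 0.011
b2 npx 71 centre [ 0.4674 -0.1414] yaw 49.2 len 0.03 wid 0.014
b3 npx 67 centre [ 0.5979 -0.2365] yaw 141.3 len 0.039 wid 0.014
0.91 [262.4, 180.4, 355.4, 251.4]
```

Emit:
{"method": "play_rows", "body": {"steps": [[[-0.0025, 0.002, 0.03, 0, 0, 0, 0.05], [0, 0, 0.035, 0, 0, 0, 0.05], [0, 0, 0.022, 0, 0, 0, 0.05], [0, 0, 0.012, 0, 0, 0, 0.05], [0, 0, 0, 0, 0, 0, 0.03], [0, 0, 0, 0, 0, 0, 0], [0, 0, 0, 0, 0, 0, 0], [0, 0, 0, 0, 0, 0, 0], [0, 0, 0, 0, 0, 0, 0], [0, 0, 0, 0, 0, 0, 0], [0, 0, 0, 0, 0, 0, 0], [0, 0, 0, 0, 0, 0, 0]]]}}

```text
time_s: 39.6
tool_pos: [0.6015, -0.2422, 0.1449]
tool_rot: [-179.9, 0.0, 134.7]
force: [-5.4, -3.1, 5.2]
grip_width: 0.0112
grasp_force: 25.0
```

Emit:
{"method": "play_rows", "body": {"steps": [[[0, 0, 0, 0, 0, 0.1, 0], [0, 0, 0, 0, 0, 0.14, 0], [0, 0, 0, 0, 0, 0.14, 0], [0, 0, 0, 0, 0, 0.14, 0], [0, 0, 0, 0, 0, 0.14, 0], [0, 0, 0, 0, 0, 0.14, 0], [0, 0, 0, 0, 0, 0.14, 0], [0, 0, 0, 0, 0, 0.14, 0], [0, 0, 0, 0, 0, 0.12, 0], [0, 0, 0, 0, 0, 0, 0]]]}}

```text
time_s: 40.6
tool_pos: [0.6029, -0.2419, 0.1448]
tool_rot: [179.9, 0.1, 65.9]
force: [-2.0, -3.5, 5.0]
grip_width: 0.0115
grasp_force: 25.0
```

```bash
python3 st.py|head -1
```

```text
[ 0.6029085  -0.24186967  0.14484599] 65.93546413162807 [-2.01519338 -3.53702164  5.01053799] [-0.9323145   0.47330385 -0.05746479] 0.011464259309270064 25.014277696609497
```

Emit:
{"method": "play_rows", "body": {"steps": [[[0, 0, 0, 0, 0, 0.05, 0], [0, 0, 0, 0, 0, 0.05, 0], [0, 0, 0, 0, 0, 0.05, 0], [0, 0, 0, 0, 0, 0.05, 0], [0, 0, 0, 0, 0, 0, 0]]]}}

```text
time_s: 41.2
tool_pos: [0.6031, -0.242, 0.1449]
tool_rot: [179.8, 0.0, 54.6]
force: [0.0, -4.8, 5.3]
grip_width: 0.0113
grasp_force: 25.0
```

```bash
python3 st.py|head -1
```

```text
[ 0.60314015 -0.24197797  0.14486308] 54.59228591611233 [ 0.01093759 -4.8118229   5.27280847] [-1.18376385  0.19147741  0.01918398] 0.01128187429745411 25.006476938724518
```

Emit:
{"method": "play_rows", "body": {"steps": [[[0, 0, 0, 0, 0, 0.05, 0], [0, 0, 0, 0, 0, 0.05, 0], [0, 0, 0, 0, 0, 0.04, 0], [0, 0, 0, 0, 0, 0, 0], [0, 0, 0, 0, 0, 0, 0]]]}}

```text
time_s: 41.8
tool_pos: [0.6032, -0.2419, 0.1449]
tool_rot: [179.8, 0.0, 46.7]
force: [-1.9, -4.3, 4.9]
grip_width: 0.0115
grasp_force: 27.4
```

```bash
python3 st.py|head -1
```

```text
[ 0.60319232 -0.24191475  0.14486669] 46.72428195406655 [-1.85642956 -4.33859893  4.94790777] [-1.23494853  0.28052069  0.54802349] 0.011542369718611604 27.398507678881288
```

Emit:
{"method": "play_rows", "body": {"steps": [[[0, 0, 0, 0, 0, 0, 0.05], [0, 0, 0, 0, 0, 0, 0.05], [0, 0, 0, 0, 0, 0, 0.05], [0, 0, 0, 0, 0, 0, 0.05], [0, 0, 0, 0, 0, 0, 0.05], [0, 0, 0, 0, 0, 0, 0.05], [0, 0, -0.03, 0, 0, 0, 0.05], [0, 0, -0.04, 0, 0, 0, 0.05], [0, 0, -0.03, 0, 0, 0, 0.05], [0, 0, 0, 0, 0, 0, 0.05]]]}}

```text
time_s: 42.9
tool_pos: [0.6046, -0.2419, 0.2493]
tool_rot: [179.6, -0.2, 46.5]
force: [0.2, -0.7, 0.1]
grip_width: 0.05
grasp_force: 0.0
```

```bash
python3 - <<'E'
from plan import *
go(([.4765,-.134,.245,48],6,.05)); print(get_obs()['qpos'].round(0))
E
python3 bolts.py
```

```text
at [ 0.6046 -0.2419  0.2493] [179.58  -0.22  46.51] F [ 0.2 -0.7  0.1]
[[-0.0016,-0.0279,0.0007,0,0,-0.004,0.05],[-0.0015,-0.0279,0.0007,0,0,-0.004,0.05],[-0.0014,-0.0279,0.0007,0,0,-0.004,0.05],[-0.0013,-0.0278,0.0007,0,0,-0.004,0.05],[-0.0012,-0.0279,0.0007,0,0,-0.004,0.05],[-0.0012,-0.0279,0.0008,0,0,-0.004,0.05]]
[-13.  20.  43.  80. -14.  84. -14.]
b1 npx 68 centre [ 0.699  -0.1082] yaw 144.9 len 0.047 wid 0.011
b2 npx 81 centre [ 0.473  -0.1359] yaw 50.0 len 0.041 wid 0.017
b3 npx 274 centre [ 0.6125 -0.2206] yaw 154.6 len 0.078 wid 0.03
```

Emit:
{"method": "play_rows", "body": {"steps": [[[-0.0015, -0.028, 0, 0, 0, -0.005, 0.05], [-0.0015, -0.028, 0, 0, 0, -0.005, 0.05], [-0.0015, -0.028, 0, 0, 0, -0.005, 0.05], [-0.0015, -0.028, 0, 0, 0, -0.005, 0.05], [-0.001, -0.028, 0, 0, 0, -0.005, 0.05], [-0.001, -0.0275, 0, 0, 0, -0.005, 0.05], [0, 0, 0, 0, 0, 0, 0.05], [0, 0, 0, 0, 0, 0, 0.05], [0, 0, 0, 0, 0, 0, 0.05]]]}}

```text
time_s: 43.9
tool_pos: [0.4742, -0.1331, 0.2435]
tool_rot: [-180.0, 0.0, 48.2]
force: [-0.7, 0.5, -0.2]
grip_width: 0.0504
grasp_force: 0.0
```

```bash
python3 - <<'E'
from plan import *
go(([.4765,-.134,.143,48.5],4,.05)); print(get_obs()['qpos'].round(0))
E
```

```text
at [ 0.4742 -0.1331  0.2435] [-1.7999e+02  5.0000e-02  4.8200e+01] F [-0.7  0.5 -0.2]
[[0.0002,0.0006,0.0251,0,0,-0.001,0.05],[0.0002,0.0006,0.0251,0,0,-0.001,0.05],[0.0003,0.0006,0.0252,0,0,-0.001,0.05],[0.0002,0.0005,0.0251,0,0,-0.001,0.05]]
[-28.  -4.  39. 102.   3.  81. -31.]
```

Emit:
{"method": "play_rows", "body": {"steps": [[[0.001, 0.0015, 0.03, 0, 0, 0, 0.05], [0, 0, 0.035, 0, 0, 0, 0.05], [0, 0, 0.023, 0, 0, 0, 0.05], [0, 0, 0.012, 0, 0, 0, 0.05], [0, 0, 0, 0, 0, 0, 0.03], [0, 0, 0, 0, 0, 0, 0], [0, 0, 0, 0, 0, 0, 0], [0, 0, 0, 0, 0, 0, 0], [0, 0, 0, 0, 0, 0, 0], [0, 0, 0, 0, 0, 0, 0], [0, 0, 0, 0, 0, 0, 0], [0, 0, 0, 0, 0, 0, 0]]]}}

```text
time_s: 45.1
tool_pos: [0.4777, -0.134, 0.1449]
tool_rot: [179.7, -0.1, 48.2]
force: [4.2, -3.1, -1.2]
grip_width: 0.011
grasp_force: 24.6
```

```bash
python3 st.py|head -1
```

```text
[ 0.47771002 -0.13398047  0.14491972] 48.212256538932515 [ 4.22911551 -3.1426669  -1.2421295 ] [-0.7085086  -0.87624848 -0.00385523] 0.011034618568448682 24.615512788295746
```

Emit:
{"method": "play_rows", "body": {"steps": [[[0, 0, 0, 0, 0, 0.1, 0], [0, 0, 0, 0, 0, 0.14, 0], [0, 0, 0, 0, 0, 0.14, 0], [0, 0, 0, 0, 0, 0.14, 0], [0, 0, 0, 0, 0, 0.14, 0], [0, 0, 0, 0, 0, 0.14, 0], [0, 0, 0, 0, 0, 0.14, 0], [0, 0, 0, 0, 0, 0.14, 0], [0, 0, 0, 0, 0, 0.12, 0], [0, 0, 0, 0, 0, 0, 0]]]}}

```text
time_s: 46.2
tool_pos: [0.4781, -0.1359, 0.145]
tool_rot: [179.9, -0.4, -20.7]
force: [5.9, -7.0, -3.0]
grip_width: 0.0115
grasp_force: 24.6
```

```bash
python3 st.py|head -1; python3 -c "
from cell import *;print(get_obs()['qpos'].round(0))"
```

```text
[ 0.4781152  -0.13591881  0.1449853 ] -20.74644481031202 [ 5.88079626 -6.97799865 -3.04194869] [-1.41156892 -1.18525289  0.04375947] 0.01147638562922252 24.61594194173813
[-27.   1.  41. 110.  -0.  69. -97.]
```

Emit:
{"method": "play_rows", "body": {"steps": [[[0, 0, 0, 0, 0, 0.05, 0], [0, 0, 0, 0, 0, 0.05, 0], [0, 0, 0, 0, 0, 0.04, 0], [0, 0, 0, 0, 0, 0.03, 0], [0, 0, 0, 0, 0, 0, 0]]]}}

```text
time_s: 46.8
tool_pos: [0.478, -0.1362, 0.145]
tool_rot: [179.9, -0.4, -30.4]
force: [5.6, -7.4, -3.0]
grip_width: 0.0109
grasp_force: 24.7
```

```bash
python3 st.py|head -1; python3 -c "
from cell import *;print(get_obs()['qpos'].round(0))"
```

```text
[ 0.47796973 -0.13619386  0.14497216] -30.37798152461962 [ 5.6344527  -7.40153824 -2.99073032] [-1.5574081  -1.12038665  0.02982228] 0.010859223944037195 24.6577987074852
[ -28.    1.   41.  110.   -0.   69. -107.]
```

Emit:
{"method": "play_rows", "body": {"steps": [[[0, 0, 0, 0, 0, 0.05, 0], [0, 0, 0, 0, 0, 0.05, 0], [0, 0, 0, 0, 0, 0.04, 0], [0, 0, 0, 0, 0, 0, 0], [0, 0, 0, 0, 0, 0, 0]]]}}

```text
time_s: 47.4
tool_pos: [0.4777, -0.1362, 0.145]
tool_rot: [180.0, -0.4, -38.3]
force: [5.2, -7.6, -2.1]
grip_width: 0.011
grasp_force: 25.6
```

```bash
python3 st.py|head -1
```

```text
[ 0.47770681 -0.13616247  0.1449877 ] -38.31157036800218 [ 5.1514903  -7.62728054 -2.10241145] [-1.55550697 -0.88985136  0.34597679] 0.011030111360186775 25.586842596530914
```

Emit:
{"method": "play_rows", "body": {"steps": [[[0, 0, 0, 0, 0, 0.04, 0], [0, 0, 0, 0, 0, 0, 0], [0, 0, 0, 0, 0, 0, 0.05], [0, 0, 0, 0, 0, 0, 0.05], [0, 0, 0, 0, 0, 0, 0.05], [0, 0, 0, 0, 0, 0, 0.05], [0, 0, 0, 0, 0, 0, 0.05], [0, 0, -0.03, 0, 0, 0, 0.05], [0, 0, -0.04, 0, 0, 0, 0.05], [0, 0, -0.03, 0, 0, 0, 0.05], [0, 0, 0, 0, 0, 0, 0.05]]]}}

```text
time_s: 48.6
tool_pos: [0.4784, -0.1333, 0.2484]
tool_rot: [-179.7, -0.3, -40.6]
force: [0.9, 0.7, -0.0]
grip_width: 0.0494
grasp_force: 0.0
```

```bash
python3 bolts.py; python3 - <<'E'
from plan import *
go(([.503,.0725,.245,5],8,.05))
from h import *
S=cam('side'); T=cam('top')
# handle: dark pixels near predicted
for c,n in ((S,'S'),(T,'T')):
    a=proj(c,[[.503,.0725,.095]])[0];b=proj(c,[[.503,.0725,.151]])[0];print(n,a.round(1),b.round(1))
    x0,x1=int(min(a[0],b[0]))-10,int(max(a[0],b[0]))+11;y0,y1=int(min(a[1],b[1]))-8,int(max(a[1],b[1]))+9
    m=(c['frame'][y0:y1,x0:x1].max(2)<60); 
    for i in range(0,m.shape[0],2):
        u=np.nonzero(m[i])[0]; print(y0+i,(x0+u.min(),x0+u.max()) if len(u) else None)
E
```

```text
b1 npx 61 centre [ 0.6983 -0.1079] yaw 144.6 len 0.047 wid 0.01
b2 npx 201 centre [ 0.4959 -0.1161] yaw -159.1 len 0.075 wid 0.042
b3 npx 33 centre [ 0.6094 -0.2285] yaw 73.7 len 0.022 wid 0.011
at [ 0.476  -0.1327  0.2443] [-1.7994e+02 -3.0000e-02 -4.0560e+01] F [-0.2  0.3 -0.6]
[[-0.0141,-0.0217,-0.0001,0,0,-0.099,0.05],[-0.0119,-0.023,-0.0001,0,0,-0.099,0.05],[-0.0096,-0.024,-0.0001,0,0,-0.099,0.05],[-0.0072,-0.0249,-0.0001,0,0,-0.099,0.05],[-0.0047,-0.0254,-0.0001,0,0,-0.099,0.05],[-0.0021,-0.0258,-0.0001,0,0,-0.099,0.05],[0.0004,-0.0259,-0,0,0,-0.099,0.05],[0.003,-0.0257,-0.0001,0,0,-0.099,0.05]]
S [236.5 203.8] [235.1 187.8]
179 None
181 None
183 None
185 None
187 None
189 (np.int64(235), np.int64(237))
191 (np.int64(234), np.int64(238))
193 (np.int64(234), np.int64(238))
195 (np.int64(234), np.int64(238))
197 (np.int64(235), np.int64(238))
199 (np.int64(235), np.int64(239))
201 (np.int64(235), np.int64(239))
203 (np.int64(235), np.int64(238))
205 (np.int64(237), np.int64(237))
207 None
209 None
211 None
T [252.3 235.2] [251.  232.7]
224 None
226 None
228 None
230 None
232 (np.int64(250), np.int64(253))
234 (np.int64(251), np.int64(254))
236 (np.int64(252), np.int64(254))
238 None
240 None
242 None
```

The handle stands upright at the predicted spot (side px 236,189–205). Now fold it.

Emit:
{"method": "play_rows", "body": {"steps": [[[-0.014, -0.0215, 0, 0, 0, -0.099, 0.05], [-0.012, -0.023, 0, 0, 0, -0.099, 0.05], [-0.0095, -0.024, 0, 0, 0, -0.099, 0.05], [-0.007, -0.025, 0, 0, 0, -0.099, 0.05], [-0.0045, -0.0255, 0, 0, 0, -0.099, 0.05], [-0.002, -0.026, 0, 0, 0, -0.099, 0.05], [0.0005, -0.026, 0, 0, 0, -0.099, 0.05], [0.003, -0.0255, 0, 0, 0, -0.099, 0.05], [0, 0, 0, 0, 0, 0, 0.05], [0, 0, 0, 0, 0, 0, 0.05], [0, 0, 0, 0, 0, 0, 0.05]]]}}

```text
time_s: 49.9
tool_pos: [0.503, 0.0709, 0.2433]
tool_rot: [180.0, 0.1, 4.7]
force: [-0.2, -0.2, -1.5]
grip_width: 0.0503
grasp_force: 0.0
```

```bash
python3 - <<'E'
from plan import *
go(([.503,.0725,.095,5],5,.05))
E
```

```text
at [0.503  0.0709 0.2433] [1.7995e+02 8.0000e-02 4.6700e+00] F [-0.2 -0.2 -1.5]
[[0,-0.0003,0.0297,0,0,-0.001,0.05],[0,-0.0003,0.0296,0,0,-0.001,0.05],[0,-0.0003,0.0297,0,0,-0.001,0.05],[0,-0.0003,0.0296,0,0,-0.001,0.05],[0.0001,-0.0004,0.0297,0,0,-0.001,0.05]]
```

Emit:
{"method": "play_rows", "body": {"steps": [[[0, -0.0015, 0.03, 0, 0, 0, 0.05], [0, 0, 0.04, 0, 0, 0, 0.05], [0, 0, 0.04, 0, 0, 0, 0.05], [0, 0, 0.025, 0, 0, 0, 0.05], [0, 0, 0.013, 0, 0, 0, 0.05], [0, 0, 0, 0, 0, 0, 0.03], [0, 0, 0, 0, 0, 0, 0], [0, 0, 0, 0, 0, 0, 0], [0, 0, 0, 0, 0, 0, 0], [0, 0, 0, 0, 0, 0, 0], [0, 0, 0, 0, 0, 0, 0]]]}}

```text
time_s: 51.0
tool_pos: [0.5048, 0.0702, 0.0975]
tool_rot: [179.8, -0.1, 4.7]
force: [0.0, -7.8, 4.5]
grip_width: 0.0175
grasp_force: 25.0
```

Emit:
{"method": "play_rows", "body": {"steps": [[[0.0055, 0, 0.0005, 0, 0, 0, 0], [0.0055, 0, 0.001, 0, 0, 0, 0], [0.0055, 0, 0.002, 0, 0, 0, 0], [0.005, 0, 0.0025, 0, 0, 0, 0], [0.0045, 0, 0.0035, 0, 0, 0, 0], [0.004, 0, 0.004, 0, 0, 0, 0], [0.0035, 0, 0.0045, 0, 0, 0, 0], [0.003, 0, 0.005, 0, 0, 0, 0], [0, 0, 0, 0, 0, 0, 0]]]}}

```text
time_s: 51.9
tool_pos: [0.5451, 0.0745, 0.0762]
tool_rot: [179.9, -0.6, 4.7]
force: [5.6, -4.3, 7.0]
grip_width: 0.0171
grasp_force: 25.0
```

```bash
python3 st.py|head -1
```

```text
[0.54512822 0.07449062 0.0761792 ] 4.73006953356141 [ 5.55744938 -4.32745124  6.95593377] [-1.18799177 -1.01656022  0.09929706] 0.017081826787379597 25.008510779589415
```

Emit:
{"method": "play_rows", "body": {"steps": [[[0.001, 0, 0.0045, 0, 0, 0, 0], [0.001, 0, 0.0045, 0, 0, 0, 0], [0, 0, 0.0045, 0, 0, 0, 0], [0, 0, 0.004, 0, 0, 0, 0], [0, 0, 0.001, 0, 0, 0, 0], [0, 0, 0, 0, 0, 0, 0]]]}}

```text
time_s: 52.6
tool_pos: [0.5524, 0.0754, 0.0603]
tool_rot: [179.9, -1.2, 4.7]
force: [13.6, -4.2, 7.6]
grip_width: 0.0171
grasp_force: 25.0
```

```bash
python3 st.py|head -1
```

```text
[0.55243832 0.07536335 0.06034014] 4.747307207904206 [13.58995754 -4.24665122  7.58305411] [-1.0731747  -2.66651448  0.22399236] 0.01705428691047047 24.965925374999642
```

Emit:
{"method": "play_rows", "body": {"steps": [[[0.003, 0, 0.002, 0, 0, 0, 0], [0.001, 0, 0.003, 0, 0, 0, 0], [0, 0, 0.002, 0, 0, 0, 0], [0, 0, 0, 0, 0, 0, 0], [0, 0, 0, 0, 0, 0, 0.05], [0, 0, 0, 0, 0, 0, 0.05], [0, 0, 0, 0, 0, 0, 0.05], [0, 0, 0, 0, 0, 0, 0.05], [0, 0, 0, 0, 0, 0, 0.05], [0, 0, -0.03, 0, 0, 0, 0.05], [0, 0, -0.04, 0, 0, 0, 0.05], [0, 0, 0, 0, 0, 0, 0]]]}}

```text
time_s: 53.9
tool_pos: [0.5493, 0.0781, 0.1227]
tool_rot: [-179.9, -0.5, 4.8]
force: [-0.1, -0.2, 0.7]
grip_width: 0.0468
grasp_force: 0.0
```

Emit:
{"method": "play_rows", "body": {"steps": [[[0, 0, 0, 0, 0, 0, 0], [0, 0, 0, 0, 0, 0, 0], [0, 0, 0, 0, 0, 0, 0], [0, 0, 0, 0, 0, 0, 0], [0, 0, 0, 0, 0, 0, 0], [0, 0, 0, 0, 0, 0, 0], [0, 0, 0, 0, 0, 0, 0]]]}}

```text
time_s: 54.6
tool_pos: [0.5456, 0.0773, 0.1174]
tool_rot: [180.0, 0.0, 4.8]
force: [-0.7, 0.3, 0.4]
grip_width: 0.0018
grasp_force: 0.0
```

```bash
python3 st.py|head -1
```

```text
[0.54561216 0.07732591 0.11741029] 4.800566776950013 [-0.65174452  0.29457444  0.35188397] [-0.05100456  0.15324839 -0.02825074] 0.001751576401004043 0.0
```

Emit:
{"method": "play_rows", "body": {"steps": [[[0.015, 0, 0, 0, 0, 0, 0], [0, 0, 0.01, 0, 0, 0, 0], [0, 0, 0.008, 0, 0, 0, 0], [0, 0, 0.005, 0, 0, 0, 0], [0, 0, 0, 0, 0, 0, 0]]]}}

```text
time_s: 55.2
tool_pos: [0.5591, 0.0784, 0.0932]
tool_rot: [180.0, 0.2, 4.8]
force: [-0.3, 0.1, -0.3]
grip_width: 0.0006
grasp_force: 0.0
```

Emit:
{"method": "play_rows", "body": {"steps": [[[0, 0, 0.003, 0, 0, 0, 0], [0, 0, 0.003, 0, 0, 0, 0], [0, 0, 0, 0, 0, 0, 0]]]}}

```text
time_s: 55.5
tool_pos: [0.5604, 0.0786, 0.0883]
tool_rot: [-180.0, 0.0, 4.8]
force: [0.6, 0.2, 0.3]
grip_width: 0.0004
grasp_force: 0.0
```

Emit:
{"method": "play_rows", "body": {"steps": [[[0, 0.002, 0.003, 0, 0, 0, 0], [0, 0, 0.003, 0, 0, 0, 0], [0, 0, 0.002, 0, 0, 0, 0], [0, 0, 0, 0, 0, 0, 0]]]}}

```text
time_s: 55.9
tool_pos: [0.5608, 0.0765, 0.0804]
tool_rot: [180.0, 0.0, 4.8]
force: [1.0, -0.2, -0.1]
grip_width: 0.0006
grasp_force: 0.2
```

Emit:
{"method": "play_rows", "body": {"steps": [[[0, 0, 0.003, 0, 0, 0, 0], [0, 0, 0.002, 0, 0, 0, 0], [0, 0, 0, 0, 0, 0, 0]]]}}

```text
time_s: 56.2
tool_pos: [0.5605, 0.0766, 0.0752]
tool_rot: [180.0, 0.0, 4.8]
force: [-0.4, 0.3, 0.8]
grip_width: 0.0006
grasp_force: 0.1
```

```bash
python3 - <<'E'
from h import *
S=cam('side','s20'); o=get_obs(); print(o['tool_pos'],o['force'])
d=cv2.convertScaleAbs(cv2.resize(S['frame'][170:230,205:285],(800,600),interpolation=2),alpha=1.7,beta=15)
f=lambda P:tuple(int(i) for i in (proj(S,[P])[0]-[205,170]+.5)*10)
cv2.drawMarker(d,f(o['tool_pos']),(255,0,0),0,14,1)
for P in ([.503,.0718,.082],[.5625,.0765,.082],[.572,.0773,.082]): cv2.drawMarker(d,f(P),(0,255,0),0,14,1)
cv2.imwrite('pics/m10.png',d[:,:,::-1])
E
```

```text
[0.56041196 0.07660266 0.07524471] [0.0527185  0.67088614 0.27967918]
```

View pics/m10.png

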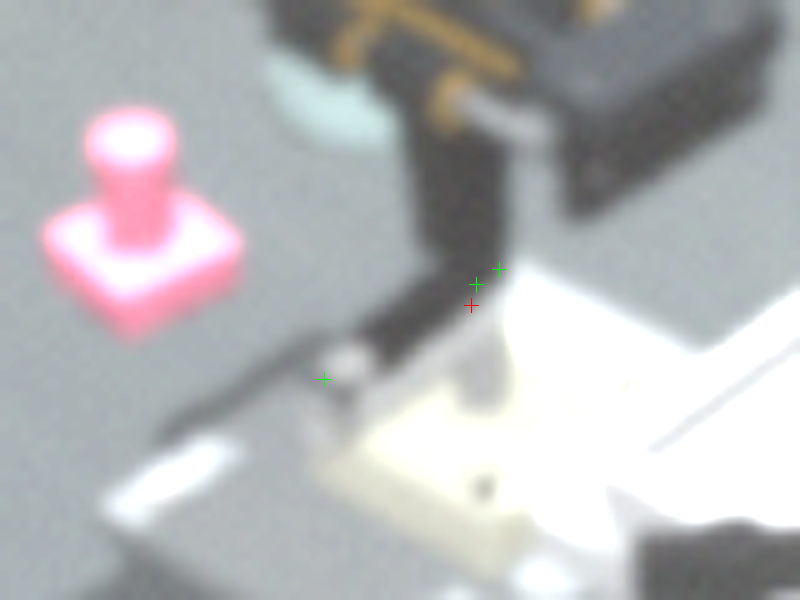

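The picture shows the handle almost flat along the arm, from (350,350) to (490,270). The fingertips are just above it at about (470,245). I'll press it the rest of the way down.

Emit:
{"method": "play_rows", "body": {"steps": [[[0, 0, 0.003, 0, 0, 0, 0], [0, 0, 0.002, 0, 0, 0, 0], [0, 0, 0, 0, 0, 0, 0]]]}}

```text
time_s: 56.55
tool_pos: [0.5606, 0.0766, 0.0702]
tool_rot: [180.0, 0.0, 4.8]
force: [-0.0, -0.6, -0.3]
grip_width: 0.0001
grasp_force: 0.1
```

Emit:
{"method": "play_rows", "body": {"steps": [[[0, 0, 0.002, 0, 0, 0, 0], [0, 0, 0.002, 0, 0, 0, 0], [0, 0, 0, 0, 0, 0, 0]]]}}

```text
time_s: 56.85
tool_pos: [0.5611, 0.0766, 0.0674]
tool_rot: [-180.0, -0.0, 4.8]
force: [-1.3, -0.5, 6.6]
grip_width: 0.0002
grasp_force: 3.1
```

Emit:
{"method": "play_rows", "body": {"steps": [[[0, 0, 0.002, 0, 0, 0, 0], [0, 0, 0.002, 0, 0, 0, 0], [0, 0, 0, 0, 0, 0, 0], [0, 0, 0, 0, 0, 0, 0]]]}}

```text
time_s: 57.25
tool_pos: [0.5614, 0.0767, 0.0655]
tool_rot: [-179.9, -0.1, 4.8]
force: [-5.5, -0.6, 18.0]
grip_width: 0.0004
grasp_force: 9.1
```

Emit:
{"method": "play_rows", "body": {"steps": [[[0, 0, -0.01, 0, 0, 0, 0], [0, 0, -0.04, 0, 0, 0, 0], [0, 0, -0.05, 0, 0, 0, 0], [0, 0, -0.05, 0, 0, 0, 0], [-0.02, -0.04, -0.02, 0, 0, 0, 0.05], [-0.02, -0.045, 0, 0, 0, 0, 0.05], [-0.02, -0.045, 0, 0, 0, 0, 0.05], [-0.01, -0.045, 0, 0, 0, 0, 0.05], [0, -0.045, 0, 0, 0, 0, 0.05], [0, -0.045, 0, 0, 0, 0, 0.05], [0, -0.02, 0, 0, 0, 0, 0.05], [0, 0, 0, 0, 0, 0, 0.05]]]}}

```text
time_s: 58.45
tool_pos: [0.4652, 0.3583, 0.2315]
tool_rot: [180.0, 0.1, 5.1]
force: [-0.6, 0.6, 0.3]
grip_width: 0.0485
grasp_force: 0.0
```

```bash
python3 bolts.py; python3 - <<'E'
from h import *
S=cam('side','s21'); T=cam('top','t21'); o=get_obs(); print(o['tool_pos'],o['force'])
print(fit_turret([T,S],.585,-.095,.11),fit_turret([T,S],.593,-.168,.11))
# handle line: dark pixels near crank
for c,n in ((S,'S'),(T,'T')):
    u,v=proj(c,[[.545,.075,.082]])[0]; x0,y0=int(u)-18,int(v)-18
    m=(c['frame'][y0:y0+37,x0:x0+37].max(2)<62).astype(np.uint8); k,l,st,ce=cv2.connectedComponentsWithStats(m)
    for i in range(1,k):
        if st[i,4]>15:
            q=np.argwhere(l==i)[:,::-1].astype(float); w,V=np.linalg.eigh(np.cov(q.T)); e=V[:,1]; t=(q-q.mean(0))@e
            print(n,st[i,4],'ends',(q.mean(0)+e*t.min()+[x0,y0]).round(1),(q.mean(0)+e*t.max()+[x0,y0]).round(1))
    A=np.array([.5625,.0765]); P=np.array([.503,.0718]); d=(A-P)/.06
    for z in (.076,.082): print(n,z,'pred',proj(c,[[*(P+d*.0145),z],[*(P+d*.0675),z]]).round(1).tolist())
for n in('top','side'):
  for t in ('turret1_mid','hat','bulb','flask1'):
    print(n,t,[(round(s['p'],2),np.round(s['extent']).tolist()) for s in silhouettes(n,t)])
E
```

```text
b1 npx 59 centre [ 0.6984 -0.108 ] yaw 144.8 len 0.047 wid 0.01
b2 npx 3 centre [ 0.4677 -0.1254] yaw 179.2 len 0.005 wid 0.0
b3 npx 91 centre [ 0.6001 -0.2391] yaw 53.9 len 0.047 wid 0.015
[0.46821108 0.35237824 0.23259377] [-0.08819841 -0.49622037  0.89813206]
(array([ 0.58350005, -0.09635326, 66.79745435]), np.float64(304.9049103987875), [np.float64(89.00000000000001), np.float64(308.0)]) (array([ 0.59186282, -0.16896418, 40.75835828]), np.float64(296.89344255372595), [np.float64(104.00000000000003), np.float64(311.00000000000006)])
S 52 ends [253.9 196.8] [242.8 204.3]
S 0.076 pred [[240.8, 206.8], [254.1, 198.4]]
S 0.082 pred [[240.7, 205.1], [254.0, 196.8]]
T 62 ends [250.5 210. ] [252.2 227.9]
T 0.076 pred [[252.6, 230.3], [251.2, 209.7]]
T 0.082 pred [[252.5, 230.0], [251.1, 209.3]]
top turret1_mid [(0.84, [338.0, 186.0, 360.0, 212.0]), (0.56, [292.0, 143.0, 394.0, 255.0])]
top hat [(0.74, [96.0, 212.0, 120.0, 240.0])]
top bulb [(0.87, [456.0, 212.0, 487.0, 242.0])]
top flask1 [(0.8, [168.0, 158.0, 199.0, 188.0])]
side turret1_mid [(0.57, [309.0, 206.0, 332.0, 232.0])]
side hat [(0.76, [153.0, 148.0, 182.0, 178.0]), (0.37, [269.0, 224.0, 289.0, 240.0])]
side bulb [(0.95, [391.0, 324.0, 420.0, 352.0]), (0.27, [311.0, 207.0, 332.0, 233.0])]
side flask1 [(0.67, [230.0, 147.0, 256.0, 186.0])]
```

```bash
python3 - <<'E'
from h import *
T=cam('top'); S=cam('side')
for c,nm in ((T,'T'),(S,'S')):
  f=c['frame'].max(2).astype(float)
  for n,xy in {'b1':(.6985,-.1083),'b2':(.4775,-.135),'b3':(.603,-.242)}.items():
    res=[]
    for yaw in np.arange(-90,90,3):
      e=np.array([np.cos(np.radians(yaw)),np.sin(np.radians(yaw)),0]); m=np.array([-e[1],e[0],0])
      g=[[*xy,.171]+e*a+m*b for a in np.linspace(-.024,.024,13) for b in(-.004,0,.004)]
      q=proj(c,g).astype(np.float32); res.append(cv2.remap(f.astype(np.float32),q[:,0],q[:,1],cv2.INTER_LINEAR).mean())
    i=np.argsort(res)[:4]; print(nm,n,(np.arange(-90,90,3)[i]-6.6).round(0),np.round(np.array(res)[i]),round(np.median(res)))
E
```

```text
T b1 [-43. -40. -46. -37.] [67. 67. 68. 69.] 127
T b2 [-49. -46. -52. -43.] [86. 86. 87. 88.] 148
T b3 [44. 47. 50. 41.] [66. 66. 66. 66.] 103
S b1 [-1.  2.  5. -4.] [67. 67. 67. 67.] 69
S b2 [-61. -64. -67. -70.] [119. 120. 120. 120.] 131
S b3 [53. 50. 56. 47.] [78. 78. 79. 79.] 98
```

```bash
python3 -c "
from cell import *
print(sign_off())"
```

```text
the job is handed in; nothing more can be done
None
```

I did the whole job in the order asked and handed it in at about 58 s. Both cream turrets on the bench are standing in the tray, the tray is cranked fully up, all three bolts are turned clockwise to their stops, and the handle is folded flat.

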